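# Cap the spent filter cartridges of a dust extractor

## Robot

A 6-joint arm with a two-finger parallel gripper is mounted at the origin on the work surface. World frame = base frame: x ahead of the robot, y to its left, z up, the work surface at z = 0. Lengths are in mm, angles in rad, forces in N, time in s.
With the tool pointing down it reaches from about 250 to 725 mm from the base axis. Payload 4 kg.
Tool frame: the origin (TCP) lies midway between the tips of the shut fingers; the grasp point (between the pads) lies r.grip_depth behind it (r.grip_depth is the distance from the TCP to the grasp point, in mm); x points along the fingers, y is the direction in which the jaws open and shut, and the axes are right-handed (so a half turn about x gives the same grasp; the last joint's range is limited). The gripper opens to 85 mm and grips with 20 to 120 N. Pads are 22 mm wide; open, the fingers measure 114 mm over their backs; the gripper's body (76 mm by 85 mm) begins 54 mm behind the grasp point. The pads swing forward as they close: fully open they stand 13 mm farther back than shut.
Start: joints at [1.337, 0.241, 0.005, 1.335, 0, 1.571], TCP at [115.836, 486.396, 231.306] pointing down, gripper open.
Joint ranges: [-2.72, 2.72], [-1.05, 1.87], [-1.09, 1.28], [-1.99, 2.15], [-1.42, 1.44], [-3.14, 3.14]. Speed limits (rad/s): [2.79, 2.79, 3.14, 3.14, 3.14, 3.14].

## Interface

Orientations are given as a unit quaternion [x, y, z, w].
In Python, from workcell import r gives the robot as it stands.
- The arm moves only by the tool drive_tool, never from a script. Its argument "rows" is text: rows parted by semicolons, each of 6 numbers parted by spaces: the shift along the world's x, y, z in units of 0.03 m (1.0 is 0.03 m), then the turn, a rotation vector about the world's x, y, z in units of 90 degrees (1.0 is 90 degrees). In form: tx ty tz wx wy wz; .... A call has 1 to 8 rows; each row shifts and turns the pose as measured when the row begins; what a row does not reach is not made up. A row lasts 1/12 s, in which the tool goes at most 41.7 mm and 7.16 degrees, less where a joint would pass 70% of its speed; a pose out of reach is approached as far as the arm can. A call with a number of a shift or a turn outside -1 to 1 is refused whole. A call with a gripper value outside its range is refused whole. "jaw" is the opening, from 0 (shut) to 1 (fully open), set as the call begins (left out, the last holds). The fingers move at their own pace and stop on an object; "force" is the grip in N (left out, the last holds). Time passes only in rows, so rows that do not move let the fingers close. It gives the time, the measured TCP pose, the force and the opening at its end, in the units of the state.
- r.read_state(): the state, without advancing time (a new reading comes with each control period).
- r.get_image(name): name is "side" or "top" or "wrist"; returns a dict with "img" (420x560x3 uint8, red, green, blue), "fx", "fy", "cx", "cy" (pixels), "rvec" (rotation vector, rad) and "tvec" (3), from world to camera coordinates, as OpenCV has them. Camera axes: x right, y down, z forward; pixel columns grow to the right and rows downward; lengths in mm; the calibration is good to about 2 mm. A picture is of the moment at which its call begins. There is no depth.
- r.finish_job(): hands the job in, once; it reports no verdict.
The state is a dict: "t": time; "q": joint angles; "qvel": joint speeds; "joint_efforts": joint torques, N m; "tcp_pos": TCP position; "orientation": TCP orientation; "contact_force": force on the tool from outside, world axes, zero at the start; "ft_torque": the same for the moment, N m; "finger_gap": finger opening in mm.
Only numpy, scipy, OpenCV 4.12 (cv2) and the standard library are available. Lean on these libraries where they do the work, as an engineer would, in place of code of your own. Each camera call takes 0.05 s, during which the arm holds its last target. There are 200 camera calls.

## Task

The spent filter cartridges of the dust extractor have to be sealed before they are taken away: press the latch paddle and let the filter hatch spring fully open by itself, then snap one of the dust caps from the bench into the mouth of every cartridge where it stands in the bay, so that it lies flat on the rim with both its tabs sprung out. When all of them are capped, swing the hatch shut until the latch holds it; leave the tools and other things on the bench where they are.

Things in the scene. Friction and masses are not known exactly. Their poses are not given: they have to be found in the camera images.
- extractor: bench-top dust extractor, white, fixed. Origin on the bench below the middle of its row of 4 filter bays; x from its front (towards the robot) to its back, y along the row. Front ledge x -0.130 to -0.068, 117 mm high; bay well x +-0.060, y +-0.175, walls 158 mm high, floor 85 mm; fan housing behind to x 0.196, 130 mm high. Bays at y -0.126, -0.042, 0.042, 0.126; an empty one is a dark round socket
- hatch (a joint): filter hatch over the bay, white frame with clear pane, 380 mm wide, 140 mm from hinge to front edge, 6 mm thick, hinged at its back edge: 0 shut (top 166 mm high), 1.75 rad fully open (10 degrees back past upright). Once unlatched a spring throws it open in about 1 s and holds it there. Swinging it shut takes 3 to 6 N at 105 mm from the hinge
- hatch_hinge (a point): middle of the hatch's hinge axis, at its back edge, on its under face (the outer face is 6 mm off). For the last 10 mm the front edge pushes the latch's hook aside (up to 10 N in all at 105 mm from the hinge); pressed 1 to 3 mm below flush, the hook snaps over the edge and holds the hatch shut
- latch_pad (a point): spot to press, on top of the black paddle of the latch at the middle of the hatch's front edge; the paddle is 44 mm front to back, 50 mm wide, 150 mm above the bench; its steel hook behind (top 183 mm high) lies over the hatch edge. Press straight down: 8 to 9 mm releases the hatch, stop at 17 mm, 3 to 5 N; springs back
- cart1_mouth (a point): mouth of filter cartridge 1, on its axis at rim height (120 mm above the bench), z up. Round steel can 72 mm across, 50 mm tall, 0.7 kg, standing in a 15 mm deep socket of bay 1; its inward rim has a 52 mm opening, is 5 mm thick and 62 mm wide hollow underneath. None if bay 1 is empty
- cart2_mouth (a point): mouth of filter cartridge 2, on its axis at rim height (120 mm above the bench), z up. Round steel can 72 mm across, 50 mm tall, 0.7 kg, standing in a 15 mm deep socket of bay 2; its inward rim has a 52 mm opening, is 5 mm thick and 62 mm wide hollow underneath. None if bay 2 is empty
- cart3_mouth (a point): mouth of filter cartridge 3, on its axis at rim height (120 mm above the bench), z up. Round steel can 72 mm across, 50 mm tall, 0.7 kg, standing in a 15 mm deep socket of bay 3; its inward rim has a 52 mm opening, is 5 mm thick and 62 mm wide hollow underneath. None if bay 3 is empty
- cart4_mouth (a point): mouth of filter cartridge 4, on its axis at rim height (120 mm above the bench), z up. Round steel can 72 mm across, 50 mm tall, 0.7 kg, standing in a 15 mm deep socket of bay 4; its inward rim has a 52 mm opening, is 5 mm thick and 62 mm wide hollow underneath. None if bay 4 is empty
- cap1_c (a point): dust cap 1, black plastic, 37 mm high, 75 g; point on its axis 18.5 mm above its underside; z up, y through its two tabs. Below a plug 47 mm across, 13 mm deep, bevelled foot; then a disc 66 mm across, 4 mm thick; on it two upright grey finger tabs, 20 mm tall, 22 mm wide (x), outer faces 46 mm apart, 35 mm pinched. Home, the disc lies on the rim, this point 5.5 mm above the mouth
- cap1_l (a joint): pinch of the +y tab of cap 1: 0 sprung out (3 N to start), 0.0055 m fully pinched (6 N). It carries a lug low on the plug, reaching 29.5 mm from the axis at rest, 24 mm pinched: the cap enters a mouth only with both tabs pinched, and let go there the lugs spring out under the rim. Held by 15 to 25 N on the tabs, the cap can be carried
- cap1_r (a joint): pinch of the -y tab of cap 1, 0 to 0.0055 m, as for cap 1
- cap2_c (a point): dust cap 2, the same as cap 1, this point likewise
- cap2_l (a joint): pinch of the +y tab of cap 2, 0 to 0.0055 m, as for cap 1
- cap2_r (a joint): pinch of the -y tab of cap 2, 0 to 0.0055 m, as for cap 1
- cap3_c (a point): dust cap 3, the same as cap 1, this point likewise
- cap3_l (a joint): pinch of the +y tab of cap 3, 0 to 0.0055 m, as for cap 1
- cap3_r (a joint): pinch of the -y tab of cap 3, 0 to 0.0055 m, as for cap 1
- cap4_c (a point): dust cap 4, the same as cap 1, this point likewise
- cap4_l (a joint): pinch of the +y tab of cap 4, 0 to 0.0055 m, as for cap 1
- cap4_r (a joint): pinch of the -y tab of cap 4, 0 to 0.0055 m, as for cap 1
- discs: stack of round sanding discs, 125 mm across, 22 mm high; not part of the job, origin at its underside
- tape: grey tape measure 70 x 36 x 64 mm standing on edge; not part of the job, origin at its underside
- mask: white moulded dust mask, a dome 120 mm across and 53 mm high; not part of the job, origin at its underside
There are look-alikes about, which are no part of the job. Leave any purple look-alike of the part that bears cap2_c alone. Leave any blue look-alike of the part that bears cap1_c alone.

How it is judged (in metres and radians):
On the way, in this order (a step that is already met when the one before it is completed fails the run):
1. the hatch has sprung fully open and the robot is not touching it (value of joint hatch above 1.6 rad and contact force between each of the arm, the fingers and hatch below 0.5 N), for 0.3 s.
2. every cartridge in the bay has a dust cap fully home, its tabs sprung out under the rim, with the hatch still open (((horizontal distance between cap1_c and cart1_mouth below 0.005 m and z of cap1_c in the frame of cart1_mouth between 0.002 and 0.0085 m) or (horizontal distance between cap2_c and cart1_mouth below 0.005 m and z of cap2_c in the frame of cart1_mouth between 0.002 and 0.0085 m) or (horizontal distance between cap3_c and cart1_mouth below 0.005 m and z of cap3_c in the frame of cart1_mouth between 0.002 and 0.0085 m) or (horizontal distance between cap4_c and cart1_mouth below 0.005 m and z of cap4_c in the frame of cart1_mouth between 0.002 and 0.0085 m)) and ((horizontal distance between cap1_c and cart2_mouth below 0.005 m and z of cap1_c in the frame of cart2_mouth between 0.002 and 0.0085 m) or (horizontal distance between cap2_c and cart2_mouth below 0.005 m and z of cap2_c in the frame of cart2_mouth between 0.002 and 0.0085 m) or (horizontal distance between cap3_c and cart2_mouth below 0.005 m and z of cap3_c in the frame of cart2_mouth between 0.002 and 0.0085 m) or (horizontal distance between cap4_c and cart2_mouth below 0.005 m and z of cap4_c in the frame of cart2_mouth between 0.002 and 0.0085 m)) and ((horizontal distance between cap1_c and cart3_mouth below 0.005 m and z of cap1_c in the frame of cart3_mouth between 0.002 and 0.0085 m) or (horizontal distance between cap2_c and cart3_mouth below 0.005 m and z of cap2_c in the frame of cart3_mouth between 0.002 and 0.0085 m) or (horizontal distance between cap3_c and cart3_mouth below 0.005 m and z of cap3_c in the frame of cart3_mouth between 0.002 and 0.0085 m) or (horizontal distance between cap4_c and cart3_mouth below 0.005 m and z of cap4_c in the frame of cart3_mouth between 0.002 and 0.0085 m)) and ((horizontal distance between cap1_c and cart4_mouth below 0.005 m and z of cap1_c in the frame of cart4_mouth between 0.002 and 0.0085 m) or (horizontal distance between cap2_c and cart4_mouth below 0.005 m and z of cap2_c in the frame of cart4_mouth between 0.002 and 0.0085 m) or (horizontal distance between cap3_c and cart4_mouth below 0.005 m and z of cap3_c in the frame of cart4_mouth between 0.002 and 0.0085 m) or (horizontal distance between cap4_c and cart4_mouth below 0.005 m and z of cap4_c in the frame of cart4_mouth between 0.002 and 0.0085 m)) and value of joint each of cap1_l, cap1_r, cap2_l, cap2_r, cap3_l, cap3_r, cap4_l, cap4_r below 0.0015 m and value of joint hatch above 1 rad), for 0.3 s.
At the end, for the whole second after the job is handed in: Each cartridge is down in its socket (6 mm in height, 8 mm sideways) with a dust cap home: within 5 mm of the mouth axis, disc within 3 mm of the rim, all tabs within 1.5 mm of sprung out. The hatch is shut (under 0.04 rad) on its latch (((horizontal distance between cap1_c and cart1_mouth below 0.005 m and z of cap1_c in the frame of cart1_mouth between 0.002 and 0.0085 m) or (horizontal distance between cap2_c and cart1_mouth below 0.005 m and z of cap2_c in the frame of cart1_mouth between 0.002 and 0.0085 m) or (horizontal distance between cap3_c and cart1_mouth below 0.005 m and z of cap3_c in the frame of cart1_mouth between 0.002 and 0.0085 m) or (horizontal distance between cap4_c and cart1_mouth below 0.005 m and z of cap4_c in the frame of cart1_mouth between 0.002 and 0.0085 m)) and ((horizontal distance between cap1_c and cart2_mouth below 0.005 m and z of cap1_c in the frame of cart2_mouth between 0.002 and 0.0085 m) or (horizontal distance between cap2_c and cart2_mouth below 0.005 m and z of cap2_c in the frame of cart2_mouth between 0.002 and 0.0085 m) or (horizontal distance between cap3_c and cart2_mouth below 0.005 m and z of cap3_c in the frame of cart2_mouth between 0.002 and 0.0085 m) or (horizontal distance between cap4_c and cart2_mouth below 0.005 m and z of cap4_c in the frame of cart2_mouth between 0.002 and 0.0085 m)) and ((horizontal distance between cap1_c and cart3_mouth below 0.005 m and z of cap1_c in the frame of cart3_mouth between 0.002 and 0.0085 m) or (horizontal distance between cap2_c and cart3_mouth below 0.005 m and z of cap2_c in the frame of cart3_mouth between 0.002 and 0.0085 m) or (horizontal distance between cap3_c and cart3_mouth below 0.005 m and z of cap3_c in the frame of cart3_mouth between 0.002 and 0.0085 m) or (horizontal distance between cap4_c and cart3_mouth below 0.005 m and z of cap4_c in the frame of cart3_mouth between 0.002 and 0.0085 m)) and ((horizontal distance between cap1_c and cart4_mouth below 0.005 m and z of cap1_c in the frame of cart4_mouth between 0.002 and 0.0085 m) or (horizontal distance between cap2_c and cart4_mouth below 0.005 m and z of cap2_c in the frame of cart4_mouth between 0.002 and 0.0085 m) or (horizontal distance between cap3_c and cart4_mouth below 0.005 m and z of cap3_c in the frame of cart4_mouth between 0.002 and 0.0085 m) or (horizontal distance between cap4_c and cart4_mouth below 0.005 m and z of cap4_c in the frame of cart4_mouth between 0.002 and 0.0085 m)) and value of joint each of cap1_l, cap1_r, cap2_l, cap2_r, cap3_l, cap3_r, cap4_l, cap4_r below 0.0015 m and z of each of cart1_mouth, cart2_mouth, cart3_mouth, cart4_mouth in the frame of extractor below 0.126 m and x of cart1_mouth in the frame of extractor between -0.008 and 0.008 m and x of cart2_mouth in the frame of extractor between -0.008 and 0.008 m and x of cart3_mouth in the frame of extractor between -0.008 and 0.008 m and x of cart4_mouth in the frame of extractor between -0.008 and 0.008 m and value of joint hatch below 0.04 rad and velocity of joint hatch below 0.05 rad/s); the robot touches nothing.
It fails at once if the stack of discs is pushed more than 40 mm from its place (distance of discs from where it was at the start of the episode above 0.04 m).
It fails at once if the tape measure is pushed more than 40 mm from its place (distance of tape from where it was at the start of the episode above 0.04 m).
It fails at once if the dust mask is pushed more than 40 mm from its place (distance of mask from where it was at the start of the episode above 0.04 m).
Of cart1, cart2, cart3, cart4 only 3 to 4 are there at a start; the rules pass over those that are not, and their reading is None.
At some moment in a run one of cap1, cap2, cap3, cap4 may be knocked a few centimetres aside while the robot is not near it.
It also fails if it takes over 210 s, if anything falls off the work surface, if the arm or the gripper's body presses on something with over 40 N, if the wrist force passes 120 N, or if a joint passes its speed limit or range.

## Working session

There is one attempt and no reset: what is moved stays moved. The work goes in short steps, Python scripts to look and compute and a tool call to move; the robot and the scene stay as the last step left them, time stands still between calls to the robot, and variables do not carry over. Pictures are saved under pics/ and viewed, about 12 in all and at most 16, crops included, and the job is handed in when it is done.

Besides the shell and the picture viewer there is one more tool, called after "Request:" by a JSON object that holds its "op" and its "data". drive_tool: Moves the arm, as the interface text tells. Shifts and turns lie within -1 to 1; 1 stands for 0.03 m of shift or 90 degrees of turn. Its arguments: {"type":"object","properties":{"rows":{"type":"string"},"jaw":{"type":"number"},"force":{"type":"number"}},"required":["rows"]}

```bash
ls; mkdir -p pics
cat > h.py <<'E'
import numpy as np, cv2
from workcell import r
def cam(n):
    d=r.get_image(n); d['R']=cv2.Rodrigues(np.array(d['rvec'],float))[0]; d['t']=np.array(d['tvec'],float).ravel()
    d['K']=np.array([[d['fx'],0,d['cx']],[0,d['fy'],d['cy']],[0,0,1.]]); return d
def save(d,f): cv2.imwrite('pics/'+f,cv2.cvtColor(d['img'],cv2.COLOR_RGB2BGR))
def px(d,u,v,z):
    "pixel -> world at height z"
    c=-d['R'].T@d['t']; k=d['R'].T@np.linalg.solve(d['K'],[u,v,1.]); return c+k*(z-c[2])/k[2]
def proj(d,p):
    q=d['K']@(d['R']@np.array(p,float)+d['t']); return q[:2]/q[2]
E
python3 - <<'E'
from h import *
for n in ['top','side']:
    d=cam(n); save(d,n+'0.png'); print(n,d['fx'],d['cx'],d['cy'],-d['R'].T@d['t'],d['R'].round(3).tolist())
print(r.read_state(), r.grip_depth)
E
```

```text
pics
top 451.7062661526429 273.28815278029873 211.04207346022673 [ 229.59903763 -138.57827817 1483.30357434] [[0.098, -0.995, -0.002], [-0.973, -0.096, -0.209], [0.208, 0.023, -0.978]]
side 384.4772446918456 280.54700274207465 211.35273568493187 [406.61562085 607.48916873 708.44016422] [[-0.988, -0.156, -0.018], [-0.083, 0.612, -0.787], [0.134, -0.775, -0.617]]
{'t': 0.1, 'q': array([1.33698681e+00, 2.41345145e-01, 3.82376675e-03, 1.33521574e+00,
       1.34934753e-05, 1.57076078e+00]), 'qvel': array([ 4.37117967e-05, -1.76373360e-03,  2.76895713e-03, -1.57212070e-04,
        3.01778597e-04, -2.17573879e-04]), 'joint_efforts': array([-4.02192500e-04, -3.73138118e+01,  2.53009486e+01,  1.08646919e-02,
        6.96330221e-05,  1.84766868e-06]), 'tcp_pos': array([115.70199113, 485.8230028 , 230.48481921]), 'orientation': array([ 0.08178254,  0.70236628, -0.0831444 ,  0.70219672]), 'contact_force': array([-0.16381821, -0.4481944 ,  0.24847342]), 'ft_torque': array([ 0.03759561,  0.01498683, -0.05057635]), 'finger_gap': 85.1175250701761} 18.700000000000003
```

View pics/top0.png

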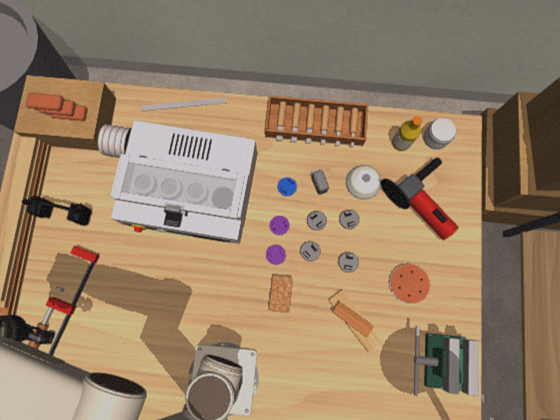

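View pics/side0.png

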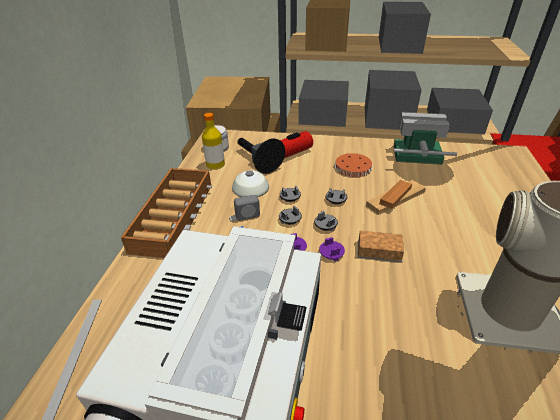

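Run:
```python
from h import *
im=cv2.imread('pics/top0.png')
a=cv2.resize(im[115:245,95:265],(785,600),interpolation=cv2.INTER_CUBIC)
b=cv2.resize(im[170:280,255:375],(654,600),interpolation=cv2.INTER_CUBIC)
cv2.imwrite('pics/a.png',a);cv2.imwrite('pics/b.png',b)
```

```text
(no output)
```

View pics/a.png

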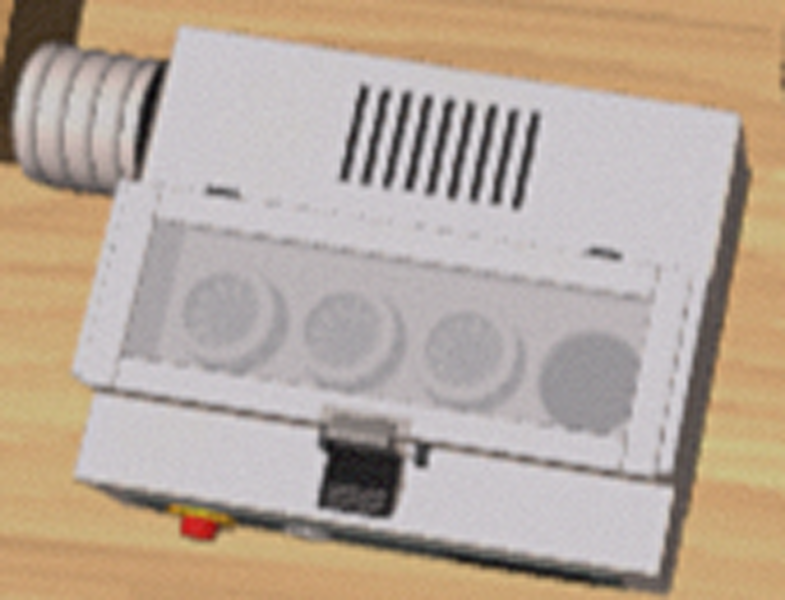

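View pics/b.png

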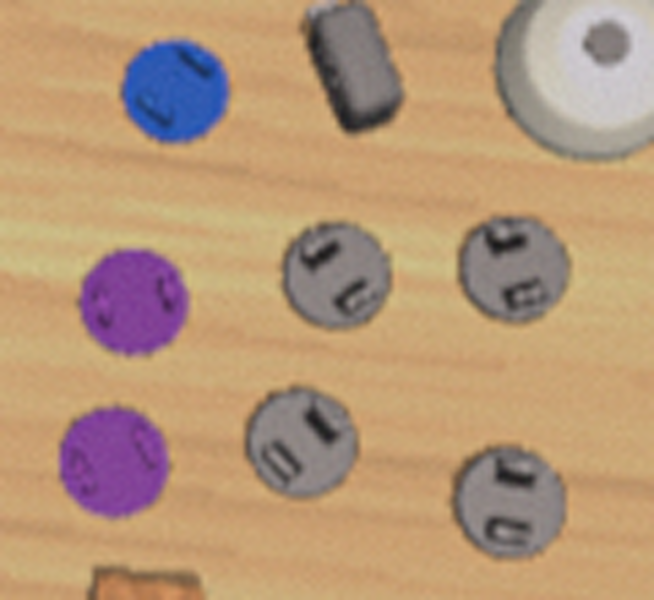

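```bash
cat >> h.py <<'E'
from scipy.spatial.transform import Rotation as Rn
def st():
    s=r.read_state(); R=Rn.from_quat(s['orientation']).as_matrix()
    print('t',round(s['t'],1),'tcp',s['tcp_pos'].round(1),'X',R[:,0].round(3),'Y',R[:,1].round(3),'yawY',np.degrees(np.arctan2(R[1,1],R[0,1])).round(1),'F',s['contact_force'].round(1),'gap',round(s['finger_gap'],1),'q',s['q'].round(2)); return s,R
E
python3 - <<'E'
from h import *
from scipy.optimize import least_squares
s,R=st()
d=cam('top')
A=lambda u,v:(95+u/4.618,115+v/4.615); B=lambda u,v:(255+u/5.45,170+v/5.4545)
for n,u,v,z in [('pad',361,480,150),('padBL',322,512,150),('padBR',390,516,150),('hookL',322,412,183),('hookR',406,420,183),('houseL',182,30,130),('houseR',742,115,130),('c4',228,312,120),('c3',350,330,120),('c2',470,350,120),('s1',592,383,85),('ledgeFL',78,478,117),('ledgeFR',662,575,117)]:
    print(n,px(d,*A(u,v),z).round(1))
for n,u,v in [('blue',176,91),('capA',337,275),('capB',514,270),('capC',302,442),('capD',510,502)]:
    print(n,px(d,*B(u,v),16).round(1))
for n,p,q in [('A',(320,250),(358,297)),('B',(505,238),(527,293)),('C',(322,425),(281,462)),('D',(515,473),(508,530))]:
    P=px(d,*B(*p),37);Q=px(d,*B(*q),37); print(n,'tabs mid',((P+Q)/2).round(1),'ang',np.degrees(np.arctan2(*(P-Q)[1::-1])).round(1),np.linalg.norm(P-Q).round(1))
E
```

```text
t 0.1 tcp [115.7 485.8 230.5] X [-0.    -0.002 -1.   ] Y [ 0.232  0.973 -0.002] yawY 76.6 F [-0.2 -0.4  0.2] gap 85.1 q [1.34 0.24 0.   1.34 0.   1.57]
pad [459.5 189.6 150. ]
padBL [436.  211.7 150. ]
padBR [437.7 167.4 150. ]
hookL [495.3 212.7 183. ]
hookR [495.3 158.4 183. ]
houseL [765.9 364.  130. ]
houseR [741.6 -29.1 130. ]
c4 [570.8 303.5 120. ]
c3 [566.4 219.3 120. ]
c2 [560.5 136.6 120. ]
s1 [553.8  56.7  85. ]
ledgeFL [448.  386.1 117. ]
ledgeFR [421.2  -9.7 117. ]
blue [ 629.7 -143.3   16. ]
capA [ 524.3 -251.1   16. ]
capB [ 537.9 -357.8   16. ]
capC [ 421.  -238.2   16. ]
capD [ 397.4 -364.3   16. ]
A tabs mid [ 521.2 -250.6   37. ] ang 43.4 36.2
B tabs mid [ 536.4 -355.6   37. ] ang 25.3 35.6
C tabs mid [ 417.3 -236.6   37. ] ang -42.7 32.9
D tabs mid [ 395.4 -361.9   37. ] ang -3.3 33.8
```

Request:
{"op": "drive_tool", "data": {"rows": "0.7 -0.97 0.2 0 -0.07 0;0.7 -0.97 0.2 0 -0.07 0;0.7 -0.97 0.2 0 -0.07 0;0.7 -0.97 0 0 0 0;0.7 -0.97 0 0 0 0;0.7 -0.97 0 0 0 0;0.7 -0.97 0 0 0 0;0.7 -0.97 0 0 0 0", "jaw": 0, "force": 22}}

```text
t: 0.82
tcp_pos: [284.6, 248.9, 243.3]
orientation: [0.087, 0.573, -0.064, 0.813]
contact_force: [0.8, -0.7, -0.4]
finger_gap: 0.1
```

Request:
{"op": "drive_tool", "data": {"rows": "0.9 -0.4 -0.2 0 0 0;0.9 -0.4 -0.2 0 0 0;0.9 -0.4 -0.2 0 0 0;0.9 -0.4 -0.2 0 0 0;0.9 -0.4 -0.2 0 0 0;0.6 -0.05 -0.2 0 0 0;0.4 0 -0.2 0 0 0;0 0 0 0 0 0"}}

```text
t: 1.48
tcp_pos: [457.3, 174.3, 200.0]
orientation: [0.091, 0.571, -0.067, 0.813]
contact_force: [-0.1, 0.1, 0.3]
finger_gap: 0.4
```

Run:
```python
from h import *
st()
d=cam('wrist'); save(d,'w1.png')
d=cam('side'); save(d,'s1.png')
w=cv2.imread('pics/w1.png'); s=cv2.imread('pics/s1.png')[180:420,90:410]
cv2.imwrite('pics/m1.png',np.hstack([cv2.resize(w,(400,300)),cv2.resize(s,(400,300))]))
```

```text
t 1.5 tcp [457.3 174.3 200. ] X [ 0.339 -0.006 -0.941] Y [0.213 0.975 0.071] yawY 77.7 F [-0.1  0.1  0.3] gap 0.4 q [ 0.46  0.01 -0.41  0.84 -0.16  0.66]
```

View pics/m1.png

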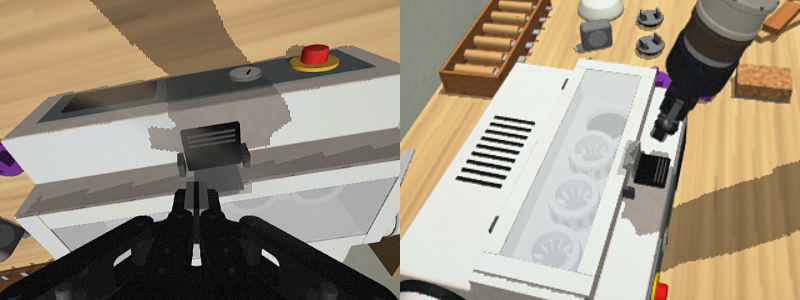

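Run:
```python
from h import *
d=cam('wrist'); k=560/400
for n,u,v,z in [('pad c',213,145,150),('pad top R',240,128,150),('top L',184,130,150),('bot L',183,167,150),('botR',243,165,150)]:
    print(n,px(d,u*k,v*k,z).round(1))
print(proj(d,[457,174,200])/k)
```

```text
pad c [455.2 194.  150. ]
pad top R [443.9 218.7 150. ]
top L [434.1 173.5 150. ]
bot L [472.5 163.  150. ]
botR [485.2 217.5 150. ]
[194.58978467 194.53669258]
```

Request:
{"op": "drive_tool", "data": {"rows": "0 0.3 -0.5 0 0 0;0 0.3 -0.5 0 0 0;0 0 -0.3 0 0 0;0 0 -0.3 0 0 0;0 0 -0.15 0 0 0;0 0 -0.15 0 0 0"}}

```text
t: 2.13
tcp_pos: [452.1, 197.5, 147.4]
orientation: [0.089, 0.569, -0.061, 0.815]
contact_force: [-1.7, -3.5, 2.8]
finger_gap: -0.1
```

Request:
{"op": "drive_tool", "data": {"rows": "0 0 -0.15 0 0 0;0 0 -0.15 0 0 0;0 0 0 0 0 0"}}

```text
t: 2.38
tcp_pos: [451.1, 197.6, 138.9]
orientation: [0.089, 0.568, -0.061, 0.816]
contact_force: [-1.3, -0.9, 3.0]
finger_gap: 0.1
```

Request:
{"op": "drive_tool", "data": {"rows": "0 0 -0.1 0 0 0;0 0 0 0 0 0;0 0 0 0 0 0;0 0 0 0 0 0;-0.3 0 0.5 0 0 0;-0.7 0 0.7 0 0 0;-0.9 0 0.7 0 0 0;-0.9 0 0.5 0 0 0"}}

```text
t: 3.05
tcp_pos: [367.6, 197.7, 207.5]
orientation: [0.091, 0.569, -0.063, 0.815]
contact_force: [-0.7, 1.4, 1.5]
finger_gap: 0.2
```

Request:
{"op": "drive_tool", "data": {"rows": "-0.9 -0.9 0 0 0.07 0;-0.5 -0.9 0 0 0.07 0;0 -0.9 0 0 0.07 0;0 -0.9 0 0 0 0;0 -0.9 0 0 0 0;0 -0.9 0 0 0 0;0 -0.9 0 0 0 0;0 -0.9 0 0 0 0", "jaw": 0.8}}

```text
t: 3.72
tcp_pos: [321.6, -13.9, 213.4]
orientation: [0.075, 0.699, -0.059, 0.709]
contact_force: [0.1, -0.2, -0.5]
finger_gap: 68.2
```

Run:
```python
from h import *
st()
d=cam('top'); save(d,'t2.png'); im=cv2.imread('pics/t2.png')
a=cv2.resize(im[105:245,95:265],(728,600),interpolation=cv2.INTER_CUBIC)
cv2.imwrite('pics/a2.png',a)
```

```text
t 3.7 tcp [321.6 -13.9 213.4] X [ 0.017  0.021 -1.   ] Y [0.19  0.982 0.024] yawY 79.1 F [ 0.1 -0.2 -0.5] gap 68.2 q [-0.06 -0.12 -0.43  1.24  0.02  0.13]
```

View pics/a2.png

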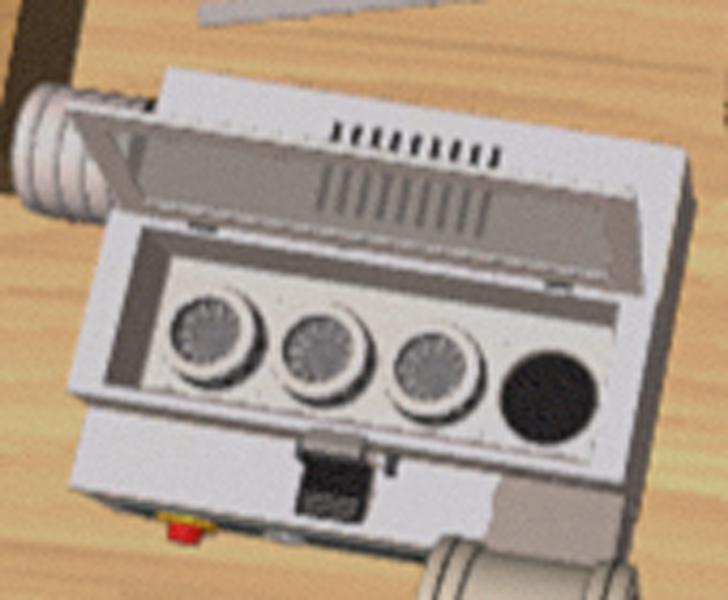

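Request:
{"op": "drive_tool", "data": {"rows": "0.42 -0.94 -0.1 -0.013 0.011 0;0.42 -0.94 -0.1 0 0 0.075;0.42 -0.94 -0.1 0 0 0.075;0.42 -0.94 -0.1 0 0 0.075;0.42 -0.94 -0.1 0 0 0.075;0.42 -0.94 -0.1 0 0 0.075;0.42 -0.94 -0.1 0 0 0.075;0.42 -0.94 -0.1 0 0 0.075"}}

```text
t: 4.43
tcp_pos: [426.1, -249.4, 189.4]
orientation: [-0.226, 0.667, 0.226, 0.673]
contact_force: [1.0, -0.2, 0.3]
finger_gap: 68.3
```

Request:
{"op": "drive_tool", "data": {"rows": "0.2 0 -0.3 0 0 0.07;0.2 0 -0.3 0 0 0.05;0 0 0 0 0 0"}}

```text
t: 4.68
tcp_pos: [442.7, -256.6, 169.0]
orientation: [-0.29, 0.641, 0.289, 0.65]
contact_force: [-0.9, -0.3, -0.7]
finger_gap: 68.6
```

Run:
```python
from h import *
st()
d=cam('wrist'); save(d,'w3.png')
print(d['fx'],-d['R'].T@d['t'])
```

```text
t 4.7 tcp [ 442.7 -256.6  169. ] X [ 0.012  0.004 -1.   ] Y [-0.747  0.665 -0.006] yawY 138.3 F [-0.9 -0.3 -0.7] gap 68.6 q [-0.53  0.29 -0.09  1.18  0.01 -1.37]
320.1143027426646 [ 390.62348271 -313.27197739  310.48954002]
```

View pics/w3.png

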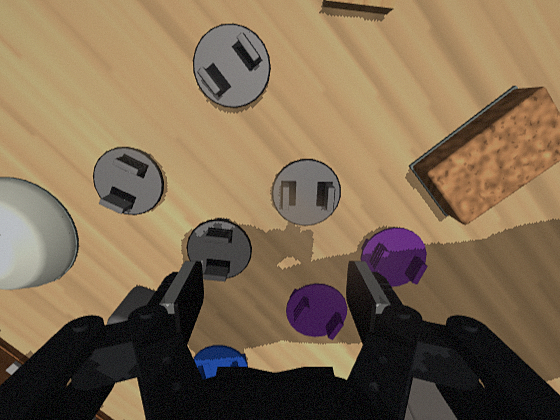

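Run:
```python
from h import *
d=cam('wrist')
for n,u,v in [('C',306.5,191),('A',219.5,249),('D',232,67),('B',128.5,181)]: print(n,px(d,u,v,15.5).round(1))
for n,p,q in [('C',(284,193),(332,196)),('A',(217,227),(214,272)),('D',(252,48),(206,82))]:
    P=px(d,*p,37);Q=px(d,*q,37); print(n,((P+Q)/2).round(1),'ang',np.degrees(np.arctan2(*(P-Q)[1::-1])).round(1),np.linalg.norm(P-Q).round(1))
# rectified top-down views at disc-top height to check
```

```text
C [ 419.8 -237.    15.5]
A [ 524.5 -249.1   15.5]
D [ 397.2 -362.1   15.5]
B [ 539.2 -356.4   15.5]
C [ 418.7 -239.1   37. ] ang -45.4 42.6
A [ 518.3 -255.5   37. ] ang -138.5 46.6
D [ 397.8 -361.2   37. ] ang 171.5 44.6
```

Request:
{"op": "drive_tool", "data": {"rows": "-0.38 0.32 -0.5 0 0.007 -0.025;-0.38 0.32 -0.7 0 0 0;0 0 -0.9 0 0 0;0 0 -0.9 0 0 0;0 0 -0.6 0 0 0;0 0 0 0 0 0"}}

```text
t: 5.28
tcp_pos: [420.4, -234.1, 65.8]
orientation: [-0.275, 0.649, 0.27, 0.656]
contact_force: [0.7, -0.3, -0.8]
finger_gap: 68.1
```

Run:
```python
from h import *
st()
d=cam('wrist'); save(d,'w4.png')
for p in [(397,-215,37),(443,-260,37)]: print(proj(d,p))
```

```text
t 5.3 tcp [ 420.4 -234.1   65.8] X [ 0.012 -0.002 -1.   ] Y [-0.711  0.703 -0.01 ] yawY 135.3 F [ 0.7 -0.3 -0.8] gap 68.1 q [-0.51  0.34 -0.33  0.89  0.   -1.3 ]
[326.84409798 241.89792363]
[215.51692527 241.9432087 ]
```

View pics/w4.png

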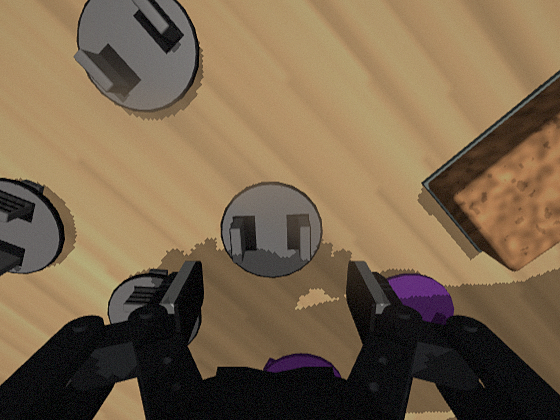

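Run:
```python
from h import *
d=cam('wrist')
print(px(d,271.5,229,16),px(d,271,233,37), proj(d,[420.4,-234.1,37]))
```

```text
[ 421.40486006 -237.56757576   16.        ] [ 417.30671747 -241.45723389   37.        ] [276.1235744  244.81625896]
```

Request:
{"op": "drive_tool", "data": {"rows": "0.02 -0.13 -0.5 0 0.007 0;0 0 -0.6 0 0 0;0 0 -0.3 0 0 0;0 0 -0.15 0 0 0;0 0 0 0 0 0"}}

```text
t: 5.8
tcp_pos: [430.4, -242.7, 30.5]
orientation: [-0.279, 0.648, 0.265, 0.658]
contact_force: [-0.6, -0.6, 0.1]
finger_gap: 68.4
```

Request:
{"op": "drive_tool", "data": {"rows": "-0.31 0.16 0 0 0 0;0 0 0 0 0 0;0 0 0 0 0 0"}}

```text
t: 6.05
tcp_pos: [423.5, -239.1, 33.8]
orientation: [-0.28, 0.646, 0.263, 0.659]
contact_force: [0.5, 0.0, -0.1]
finger_gap: 68.4
```

Run:
```python
from h import *
st(); d=cam('wrist'); save(d,'w5.png')
```

```text
t 6.0 tcp [ 423.5 -239.1   33.8] X [ 0.026 -0.015 -1.   ] Y [-0.709  0.704 -0.029] yawY 135.2 F [ 0.5  0.  -0.1] gap 68.4 q [-0.51  0.38 -0.37  0.79 -0.   -1.3 ]
```

View pics/w5.png

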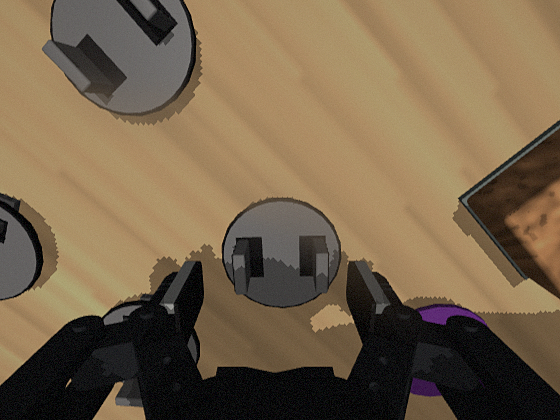

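Request:
{"op": "drive_tool", "data": {"rows": "-0.05 0.03 -0.2 0.01 0.017 0;0 0 -0.2 0 0 0;0 0 -0.1 0 0 0;0 0 0 0 0 0;0 0 0 0 0 0"}}

```text
t: 6.52
tcp_pos: [424.7, -239.6, 20.4]
orientation: [-0.273, 0.652, 0.27, 0.654]
contact_force: [-0.7, 0.4, 0.0]
finger_gap: 68.4
```

Run:
```python
from h import *
d=cam('wrist'); s,R=st(); print(proj(d,s['tcp_pos']))
g=cv2.cvtColor(d['img'],cv2.COLOR_RGB2HSV)
m=((g[...,1]<45)&(g[...,2]>50)).astype(np.uint8); m[:,:205]=0; m[:,345:]=0; m[:150]=0; m[370:]=0
n,l,stt,c=cv2.connectedComponentsWithStats(m); i=1+np.argmax(stt[1:,4]); print(stt[i],c[i]); x,y,w,h,_=stt[i]
print(px(d,x+w/2,y+h/2,16))
```

```text
t 6.6 tcp [ 424.6 -239.6   20.4] X [ 0.004 -0.002 -1.   ] Y [-0.71   0.704 -0.005] yawY 135.2 F [ 0.2 -0.4 -0.7] gap 68.3 q [-0.51  0.42 -0.35  0.8  -0.   -1.3 ]
[274.20147459 270.0640771 ]
[ 221  209  124  112 8933] [283.29687675 263.62576962]
[ 421.09389184 -236.87309552   16.        ]
```

Request:
{"op": "drive_tool", "data": {"rows": "-0.12 0.09 -0.1 0 0 0;0 0 -0.05 0 0 0;0 0 0 0 0 0"}}

```text
t: 6.82
tcp_pos: [420.6, -236.6, 15.7]
orientation: [-0.273, 0.652, 0.27, 0.654]
contact_force: [0.2, 0.6, 0.4]
finger_gap: 68.2
```

Request:
{"op": "drive_tool", "data": {"rows": "0 0 0 0 0 0;0 0 0 0 0 0;0 0 0 0 0 0;0 0 0 0 0 0;0 0 0 0 0 0;0 0 0 0 0 0;0 0 0 0 0 0;0 0 0 0 0 0", "jaw": 0, "force": 22}}

```text
t: 7.48
tcp_pos: [420.7, -236.6, 16.8]
orientation: [-0.274, 0.651, 0.27, 0.654]
contact_force: [1.0, -0.2, -0.9]
finger_gap: 33.9
```

Request:
{"op": "drive_tool", "data": {"rows": "0 0 0.5 0 0 0;0 0 0.9 0 0 0;0 0 0.95 0 0 -0.075;0 0 0.95 0 0 -0.075;0 0 0.95 0 0 -0.075;0 0 0.95 0 0 -0.075;0 0 0.95 0 0 -0.075;0 0 0.95 0 0 -0.075"}}

```text
t: 8.15
tcp_pos: [411.7, -231.4, 228.8]
orientation: [-0.013, 0.71, 0.023, 0.704]
contact_force: [0.5, -0.1, -1.0]
finger_gap: 33.5
```

Run:
```python
from h import *
st(); d=cam('top'); save(d,'t6.png')
for n,u,v,z in [('c4',211,334,120),('c3',322.5,352.5,120),('c2',433,372.5,120),('s1',549,397,85)]: print(n,px(d,95+u/4.282,105+v/4.286,z).round(1))
```

```text
t 8.2 tcp [ 411.7 -231.4  228.8] X [-0.009  0.015 -1.   ] Y [-0.051  0.999  0.015] yawY 92.9 F [ 0.5 -0.1 -1. ] gap 33.5 q [-0.52  0.2  -0.06  1.33  0.01 -0.57]
c4 [569.8 303.6 120. ]
c3 [563.9 220.4 120. ]
c2 [556.8 138.2 120. ]
s1 [555.   56.8  85. ]
```

Request:
{"op": "drive_tool", "data": {"rows": "0.36 0.95 0.1 -0.01 -0.006 -0.04;0.36 0.95 0.1 0 0 -0.03;0.36 0.95 0 0 0 0;0.36 0.95 0 0 0 0;0.36 0.95 0 0 0 0;0.36 0.95 0 0 0 0;0.36 0.95 0 0 0 0;0.36 0.95 0 0 0 0"}}

```text
t: 8.87
tcp_pos: [503.4, -3.0, 244.6]
orientation: [0.024, 0.699, -0.033, 0.714]
contact_force: [0.8, -0.0, -0.4]
finger_gap: 33.9
```

Request:
{"op": "drive_tool", "data": {"rows": "0.36 0.95 0 0 0 0;0.36 0.95 0 0 0 0;0.3 0.8 0 0 0 0;0.2 0.5 0 0 0 0;0 0 0 0 0 0;0 0 0 0 0 0"}}

```text
t: 9.37
tcp_pos: [541.4, 104.9, 240.4]
orientation: [0.019, 0.701, -0.028, 0.712]
contact_force: [-0.4, 0.4, -0.7]
finger_gap: 33.8
```

Run:
```python
from h import *
st(); d=cam('wrist'); save(d,'w7.png')
for c in [(557.5,137.5),(563.5,220),(569.5,303)]: print(proj(d,[*c,120]).round(1))
```

```text
t 9.4 tcp [541.4 104.9 240.4] X [ 0.016 -0.014 -1.   ] Y [ 0.067  0.998 -0.012] yawY 86.1 F [-0.4  0.4 -0.7] gap 33.8 q [ 0.2   0.33  0.15  1.38 -0.02  0.27]
[314.6 216.4]
[410.7 217.3]
[508.1 218.2]
```

View pics/w7.png

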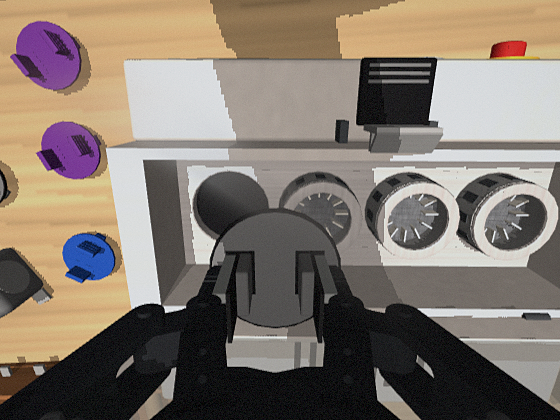

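Run:
```python
from h import *
d=cam('wrist')
im=cv2.cvtColor(d['img'],cv2.COLOR_RGB2BGR)
# homography: plane z=120 (px = 2.8/mm) ; u along -? right=+y, down=+x
S=2.8; x0,y0=505,95
H=d['K']@np.column_stack([d['R'][:,1]/S,d['R'][:,0]/S,d['R']@np.array([x0,y0,120.])+d['t']])
o=cv2.warpPerspective(im,np.linalg.inv(H),(800,350))
cv2.imwrite('pics/w8raw.png',o)
for c in [(557.5,137.5),(563.5,220.5),(569,304)]:
    p=(int((c[1]-y0)*S),int((c[0]-x0)*S))
    for R in (26,36): cv2.circle(o,p,int(R*S),(0,0,255),1)
cv2.imwrite('pics/w8.png',o)
```

```text
(no output)
```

View pics/w8.png

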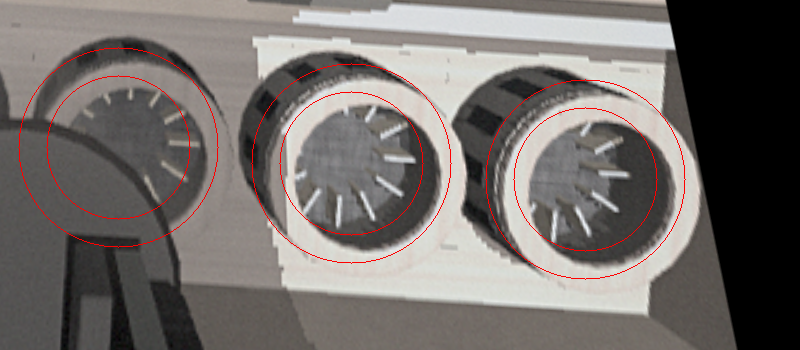

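Request:
{"op": "drive_tool", "data": {"rows": "0.35 0.65 -0.2 0.009 0.01 0;0.35 0.65 -0.2 0 0 0;0 0 -0.5 0 0 0;0 0 -0.5 0 0 0;0 0 0 0 0 0;0 0 0 0 0 0"}}

```text
t: 9.97
tcp_pos: [562.2, 136.2, 199.1]
orientation: [0.028, 0.706, -0.028, 0.707]
contact_force: [0.3, -0.6, 0.3]
finger_gap: 34.1
```

```bash
cat >> h.py <<'E'
def rect(d,z,x0,y0,S=2.8,size=(800,350)):
    H=d['K']@np.column_stack([d['R'][:,1]/S,d['R'][:,0]/S,d['R']@np.array([x0,y0,float(z)])+d['t']])
    return cv2.warpPerspective(cv2.cvtColor(d['img'],cv2.COLOR_RGB2BGR),np.linalg.inv(H),size)
E
python3 - <<'E'
from h import *
s,R=st(); d=cam('wrist'); save(d,'w9.png')
o=rect(d,120,505,95)
for c in [(561.4,142.9),(568,226.8),(573.9,309.6)]:
    p=(int((c[1]-95)*2.8),int((c[0]-505)*2.8))
    for q in (26,36): cv2.circle(o,p,int(q*2.8),(0,0,255),1)
e=cam('side'); save(e,'s9.png')
a=rect(e,120,505,95)
for c in [(561.4,142.9),(568,226.8),(573.9,309.6)]:
    p=(int((c[1]-95)*2.8),int((c[0]-505)*2.8))
    for q in (26,36): cv2.circle(a,p,int(q*2.8),(0,0,255),1)
cv2.imwrite('pics/m9.png',np.vstack([o[:300],a[:300]]))
E
```

```text
t 10.0 tcp [562.2 136.2 199.1] X [ 0.001 -0.    -1.   ] Y [ 0.079  0.997 -0.   ] yawY 85.4 F [ 0.3 -0.6  0.3] gap 34.1 q [ 0.24  0.41  0.16  1.32 -0.    0.32]
```

View pics/m9.png

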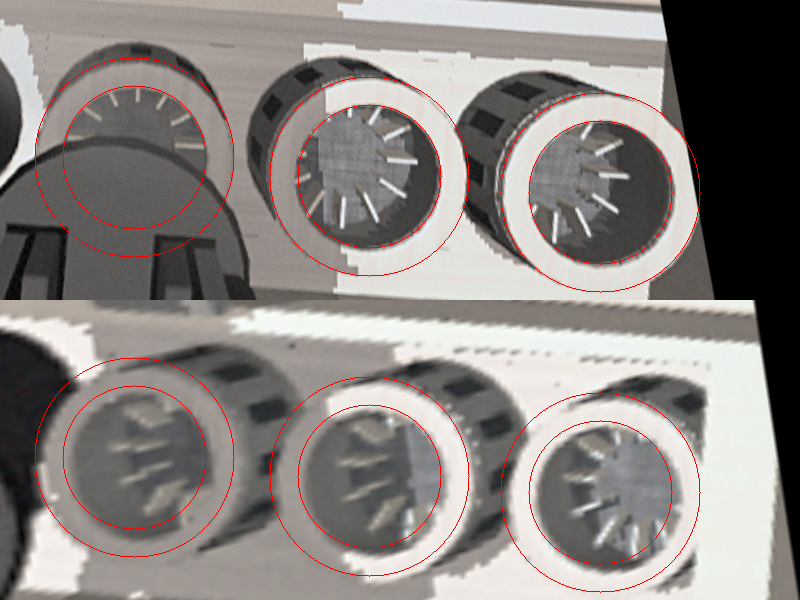

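Request:
{"op": "drive_tool", "data": {"rows": "-0.03 0.22 -0.4 0 0 0;0 0 -0.5 0 0 0;0 0 -0.4 0 0 0;0 0 0 0 0 0;0 0 0 0 0 0"}}

```text
t: 10.48
tcp_pos: [564.5, 140.9, 166.7]
orientation: [0.031, 0.702, -0.029, 0.711]
contact_force: [1.3, 0.5, -0.3]
finger_gap: 33.7
```

Request:
{"op": "drive_tool", "data": {"rows": "-0.11 0.07 -0.25 0 0.008 0;-0.02 0 -0.25 0 0 0;-0.02 0 -0.2 0 0 0;0 0 0 0 0 0;0 0 0 0 0 0"}}

```text
t: 10.9
tcp_pos: [561.5, 142.9, 147.7]
orientation: [0.031, 0.705, -0.029, 0.708]
contact_force: [0.5, -0.8, 0.5]
finger_gap: 34.0
```

Run:
```python
from h import *
st()
```

```text
t 10.9 tcp [561.5 142.9 147.7] X [ 0.005  0.004 -1.   ] Y [0.085 0.996 0.004] yawY 85.1 F [ 0.5 -0.8  0.5] gap 34.0 q [0.25 0.44 0.07 1.19 0.   0.33]
```

Request:
{"op": "drive_tool", "data": {"rows": "-0.01 0 -0.15 -0.002 0.003 0;-0.01 0 -0.15 0 0 0;-0.01 0 -0.15 0 0 0;0 0 0 0 0 0"}}

```text
t: 11.23
tcp_pos: [560.8, 143.1, 133.3]
orientation: [0.03, 0.706, -0.03, 0.707]
contact_force: [-0.1, 0.8, -1.0]
finger_gap: 33.7
```

Request:
{"op": "drive_tool", "data": {"rows": "0 0 -0.12 0 0 0;0 0 -0.12 0 0 0;0 0 -0.12 0 0 0;0 0 -0.06 0 0 0;0 0 0 0 0 0"}}

```text
t: 11.65
tcp_pos: [561.5, 143.4, 124.4]
orientation: [0.03, 0.705, -0.029, 0.708]
contact_force: [-0.5, -0.7, 0.2]
finger_gap: 33.5
```

Request:
{"op": "drive_tool", "data": {"rows": "0 0 -0.1 0 0 0;0 0 -0.1 0 0 0;0 0 0 0 0 0"}}

```text
t: 11.9
tcp_pos: [562.3, 143.5, 124.6]
orientation: [0.031, 0.703, -0.029, 0.71]
contact_force: [0.2, -0.3, -1.4]
finger_gap: 33.7
```

Request:
{"op": "drive_tool", "data": {"rows": "-0.02 0 -0.15 0 0.006 0;0 0 -0.2 0 0 0"}}

```text
t: 12.07
tcp_pos: [563.0, 143.8, 123.3]
orientation: [0.032, 0.703, -0.028, 0.709]
contact_force: [-20.8, -3.6, 48.2]
finger_gap: 33.8
```

Request:
{"op": "drive_tool", "data": {"rows": "-0.03 -0.02 0.03 0 0 0;0 0 0 0 0 0;0 0 0 0 0 0"}}

```text
t: 12.32
tcp_pos: [563.2, 143.5, 127.0]
orientation: [0.032, 0.702, -0.028, 0.711]
contact_force: [0.1, -0.6, -0.9]
finger_gap: 33.6
```

Request:
{"op": "drive_tool", "data": {"rows": "0 0 0 0 0 0;0 0 0 0 0 0;0 0 0 0 0 0;0 0 0 0 0 0;0 0 0 0 0 0", "jaw": 0.7}}

```text
t: 12.73
tcp_pos: [562.4, 143.1, 122.6]
orientation: [0.032, 0.704, -0.028, 0.709]
contact_force: [-1.5, -0.9, 4.4]
finger_gap: 59.9
```

Request:
{"op": "drive_tool", "data": {"rows": "0 0 0.3 0 0 0;0 0 0.6 0 0 0;-0.1 0 0.9 0 0 0;-0.2 0 0.9 0 0 0;-0.2 0 0.7 0 0 0;0 -0.6 0.5 0 0 0;0 -0.6 0 0 0 0;0 0 0 0 0 0"}}

```text
t: 13.4
tcp_pos: [544.6, 106.9, 245.9]
orientation: [0.03, 0.705, -0.028, 0.708]
contact_force: [-0.1, -0.6, -0.5]
finger_gap: 59.4
```

Run:
```python
from h import *
s,R=st(); d=cam('wrist'); save(d,'w10.png')
e=cam('side'); save(e,'s10.png')
u,v=proj(e,[561,143,130]).astype(int)
w=cv2.imread('pics/w10.png'); q=cv2.imread('pics/s10.png')[v-50:v+50,u-60:u+60]
cv2.imwrite('pics/m10.png',np.hstack([cv2.resize(w,(400,300)),cv2.resize(q,(360,300),interpolation=cv2.INTER_CUBIC)]))
```

```text
t 13.4 tcp [544.6 106.9 245.9] X [ 0.004  0.003 -1.   ] Y [0.081 0.997 0.004] yawY 85.3 F [-0.1 -0.6 -0.5] gap 59.4 q [0.19 0.34 0.18 1.41 0.   0.27]
```

View pics/m10.png

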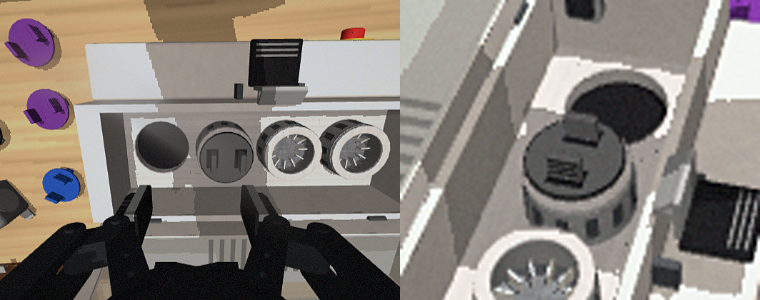

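Run:
```python
from h import *
d=cam('wrist'); S=7
a=rect(d,144,520,100,S,(560,560)); b=rect(d,124,520,100,S,(560,560))
for k in range(0,560,70):
    cv2.line(a,(k,0),(k,12),(0,0,255),2); cv2.line(b,(k,0),(k,12),(0,0,255),2)
cv2.imwrite('pics/m11.png',cv2.resize(np.hstack([a,b]),(800,400)))
```

```text
(no output)
```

View pics/m11.png

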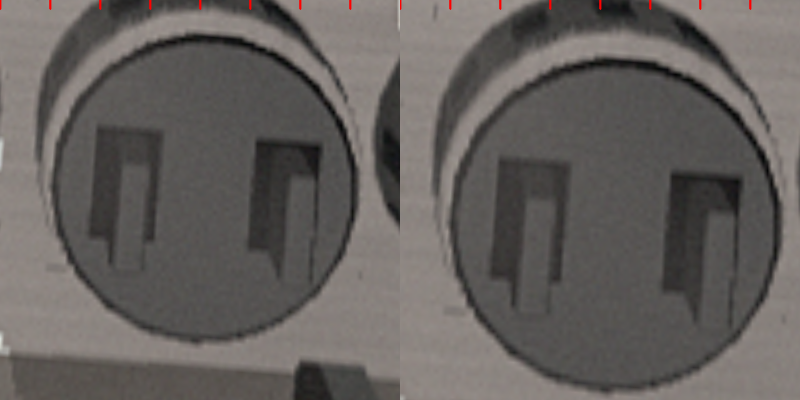

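Request:
{"op": "drive_tool", "data": {"rows": "0.28 0.6 -0.3 0 0 0;0.28 0.6 -0.4 0 0 0;-0.02 0 -0.7 0 0 0;-0.02 0 -0.7 0 0 0;0 0 -0.6 0 0 0;0 0 0 0 0 0;0 0 0 0 0 0"}}

```text
t: 14.13
tcp_pos: [558.0, 151.8, 156.7]
orientation: [0.028, 0.708, -0.025, 0.705]
contact_force: [0.3, 0.3, 0.8]
finger_gap: 59.8
```

Run:
```python
from h import *
st()
```

```text
t 14.1 tcp [558.  151.8 156.7] X [-0.004  0.005 -1.   ] Y [0.074 0.997 0.005] yawY 85.7 F [0.3 0.3 0.8] gap 59.8 q [0.26 0.44 0.09 1.23 0.01 0.34]
```

Request:
{"op": "drive_tool", "data": {"rows": "0.13 -0.28 0 0 0 0;0 0 0 0 0 0;0 0 -0.3 0 0 0;0 0 -0.3 0 0 0;0 0 -0.25 0 0 0;0 0 0 0 0 0;0 0 0 0 0 0"}}

```text
t: 14.72
tcp_pos: [564.4, 143.2, 132.4]
orientation: [0.029, 0.706, -0.024, 0.707]
contact_force: [0.4, 0.3, -0.2]
finger_gap: 59.8
```

Request:
{"op": "drive_tool", "data": {"rows": "-0.06 0 -0.15 0 0 0;0 0 -0.1 0 0 0;0 0 0 0 0 0;0 0 0 0 0 0"}}

```text
t: 15.05
tcp_pos: [562.3, 143.2, 124.3]
orientation: [0.029, 0.706, -0.024, 0.707]
contact_force: [-0.7, 1.3, -0.4]
finger_gap: 60.0
```

Request:
{"op": "drive_tool", "data": {"rows": "0 0 0 0 0 0;0 0 0 0 0 0;0 0 0 0 0 0;0 0 0 0 0 0;0 0 0 0 0 0", "jaw": 0, "force": 22}}

```text
t: 15.47
tcp_pos: [562.9, 143.1, 125.4]
orientation: [0.029, 0.706, -0.024, 0.708]
contact_force: [-0.0, 0.1, -0.9]
finger_gap: 33.4
```

Request:
{"op": "drive_tool", "data": {"rows": "0 0 -0.12 0 0 0;0 0 -0.12 0 0 0"}}

```text
t: 15.63
tcp_pos: [563.5, 143.3, 123.5]
orientation: [0.029, 0.704, -0.024, 0.709]
contact_force: [-12.0, -3.1, 32.2]
finger_gap: 33.5
```

Request:
{"op": "drive_tool", "data": {"rows": "0 0 -0.1 0 0 0;0 0 -0.12 0 0 0"}}

```text
t: 15.8
tcp_pos: [563.5, 143.2, 123.5]
orientation: [0.029, 0.703, -0.023, 0.711]
contact_force: [-8.2, -1.6, 21.6]
finger_gap: 33.5
```

Request:
{"op": "drive_tool", "data": {"rows": "0 0 -0.1 0 0 0;0 0 -0.1 0 0 0;0 0 -0.08 0 0 0;0 0 -0.05 0 0 0", "jaw": 0.7}}

```text
t: 16.13
tcp_pos: [564.5, 144.2, 119.1]
orientation: [0.03, 0.7, -0.022, 0.713]
contact_force: [-6.3, -0.5, 14.8]
finger_gap: 59.8
```

Request:
{"op": "drive_tool", "data": {"rows": "0 0 0.2 0 0 0;0 0 0.5 0 0 0;-0.1 0 0.8 0 0 0;-0.2 0 0.9 0 0 0;-0.2 0 0.9 0 0 0;0 0 0.6 0 0 0;0 0 0 0 0 0;0 0 0 0 0 0"}}

```text
t: 16.8
tcp_pos: [546.5, 143.6, 235.0]
orientation: [0.029, 0.704, -0.023, 0.71]
contact_force: [-1.6, -0.2, -0.4]
finger_gap: 60.1
```

Run:
```python
from h import *
st()
d=cam('wrist'); save(d,'w12.png'); S=5
a=rect(d,144,520,103,S,(400,400)); save(cam('top'),'t12.png')
b=cv2.imread('pics/t12.png')[170:280,255:375]
cv2.imwrite('pics/m12.png',np.hstack([a,cv2.resize(b,(400,400),interpolation=cv2.INTER_CUBIC)]))
```

```text
t 16.8 tcp [546.5 143.6 235. ] X [ 0.009  0.008 -1.   ] Y [0.074 0.997 0.009] yawY 85.7 F [-1.6 -0.2 -0.4] gap 60.1 q [0.25 0.36 0.18 1.38 0.01 0.33]
```

View pics/m12.png

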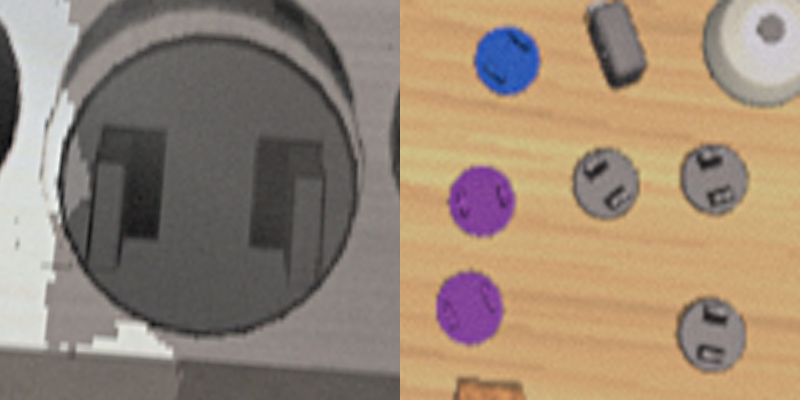

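Request:
{"op": "drive_tool", "data": {"rows": "-0.1 -0.9 0.1 -0.005 0.006 0;-0.05 -0.97 0 0 0 -0.06;-0.05 -0.97 0 0 0 -0.07;-0.05 -0.97 0 0 0 -0.07;-0.05 -0.97 0 0 0 -0.07;-0.05 -0.97 0 0 0 -0.07;-0.05 -0.97 0 0 0 -0.07;-0.05 -0.97 0 0 0 -0.07", "jaw": 0.8}}

```text
t: 17.57
tcp_pos: [525.7, -89.7, 220.5]
orientation: [0.291, 0.654, -0.291, 0.635]
contact_force: [0.3, -0.1, -0.3]
finger_gap: 68.4
```

Request:
{"op": "drive_tool", "data": {"rows": "-0.03 -0.95 -0.1 0 0 0;-0.03 -0.95 -0.1 0 0 0;-0.03 -0.95 -0.3 0 0 0;-0.03 -0.9 -0.5 0 0 0;-0.03 -0.6 -0.5 0 0 0;-0.03 -0.1 -0.3 0 0 0;0 0 0 0 0 0;0 0 0 0 0 0"}}

```text
t: 18.23
tcp_pos: [511.6, -234.0, 149.0]
orientation: [0.295, 0.659, -0.297, 0.624]
contact_force: [0.0, -1.0, 1.2]
finger_gap: 67.9
```

```bash
cat >> h.py <<'E'
def capfind(x,y,z=16,f=None):
    "cap centre from wrist view near the world guess; tab angle from the tall tabs is not measured"
    s,R=st(); d=cam('wrist'); 
    if f: save(d,f)
    g=cv2.cvtColor(d['img'],cv2.COLOR_RGB2HSV)
    b=cv2.cvtColor(d['img'],cv2.COLOR_RGB2LAB).astype(int)
    m=((abs(b[...,1]-128)<6)&(abs(b[...,2]-128)<8)&(g[...,2]>40)).astype(np.uint8)
    c=proj(d,[x,y,z]); rad=np.linalg.norm(proj(d,[x+33,y,z])-c); 
    mm=np.zeros_like(m); cv2.circle(mm,tuple(int(t) for t in c),int(rad*1.5),1,-1); m&=mm
    m[260:,:205]=0; m[260:,345:]=0
    n,l,q,ce=cv2.connectedComponentsWithStats(m); i=1+np.argmax(q[1:,4])
    pts=cv2.findContours((l==i).astype(np.uint8),cv2.RETR_EXTERNAL,cv2.CHAIN_APPROX_NONE)[0][0]
    hull=cv2.convexHull(pts); e=cv2.fitEllipse(hull); print('guess px',c.round(),'rad',round(rad),'bbox',q[i],'ell',np.round(e[0],1),np.round(e[1],1))
    x0,y0,w,h,_=q[i]; print('bbox c',px(d,x0+w/2,y0+h/2,z).round(1),'ell c',px(d,*e[0],z).round(1)); return d
E
python3 - <<'E'
from h import *
d=capfind(524.5,-249.1,f='w13.png')
E
```

```text
t 18.2 tcp [ 511.6 -234.   149. ] X [-0.046  0.019 -0.999] Y [ 0.76   0.65  -0.022] yawY 40.5 F [ 0.  -1.   1.2] gap 67.9 q [-0.43  0.45  0.08  1.26 -0.    0.44]
guess px [277. 227.] rad 35 bbox [ 243  195   68   67 2303] ell [277.9 227.9] [65.8 69.2]
bbox c [ 525.2 -250.2   16. ] ell c [ 525.4 -249.3   16. ]
```

Request:
{"op": "drive_tool", "data": {"rows": "0.23 -0.26 -0.3 -0.012 -0.029 0.02;0.23 -0.26 -0.6 0 0 0;0 0 -0.8 0 0 0;0 0 -0.8 0 0 0;0 0 -0.5 0 0 0;0 0 0 0 0 0;0 0 0 0 0 0"}}

```text
t: 18.87
tcp_pos: [531.9, -241.1, 62.7]
orientation: [0.281, 0.645, -0.28, 0.653]
contact_force: [1.0, -0.7, 0.5]
finger_gap: 68.3
```

Run:
```python
from h import *
d=capfind(525.2,-249.6,f='w14.png')
# tab yaw: look at the darkest/slot + tab pattern via principal axis of deviation from disc grey
g=cv2.cvtColor(d['img'],cv2.COLOR_RGB2GRAY).astype(float)
o=cv2.cvtColor(rect(d,17,525.2-36,-249.6-36,5,(360,360)),cv2.COLOR_BGR2GRAY).astype(float)
yy,xx=np.mgrid[:360,:360]; k=(xx-180)**2+(yy-180)**2<(29*5)**2
med=np.median(o[k]); w=(abs(o-med)>12)&k
P=np.c_[xx[w]-xx[w].mean(),yy[w]-yy[w].mean()]; # u=+y, v=+x
ev,V=np.linalg.eigh(P.T@P/len(P)); u,v=V[:,1]; print(ev**.5/5,'yaw',np.degrees(np.arctan2(u,v)),w.sum())
```

```text
t 18.9 tcp [ 531.9 -241.1   62.7] X [ 0.012 -0.003 -1.   ] Y [0.729 0.685 0.007] yawY 43.2 F [ 1.  -0.7  0.5] gap 68.3 q [-0.43  0.52 -0.05  1.    0.    0.39]
guess px [257. 238.] rad 49 bbox [ 208  190  101   93 6337] ell [257.  236.1] [ 92.4 101.4]
bbox c [ 525.6 -248.2   16. ] ell c [ 524.7 -248.6   16. ]
[13.86485651 14.67402233] yaw -86.1081177240245 37635
```

Request:
{"op": "drive_tool", "data": {"rows": "-0.25 -0.25 -0.3 0 0.006 0;0 0 -0.5 0 0 0;0 0 -0.4 0 0 0;0 0 -0.2 0 0 0;0 0 0 0 0 0;0 0 0 0 0 0"}}

```text
t: 19.42
tcp_pos: [528.3, -251.3, 26.5]
orientation: [0.278, 0.644, -0.281, 0.655]
contact_force: [-0.1, -0.6, 0.4]
finger_gap: 68.4
```

Run:
```python
from h import *
d=capfind(525.2,-248.6)
```

```text
t 19.4 tcp [ 528.3 -251.3   26.5] X [ 0.013 -0.01  -1.   ] Y [0.727 0.687 0.003] yawY 43.4 F [-0.1 -0.6  0.4] gap 68.4 q [-0.44  0.56 -0.09  0.91 -0.    0.37]
guess px [273. 254.] rad 58 bbox [ 212  198  123  111 9213] ell [272.9 253.5] [112.3 123.5]
bbox c [ 525.1 -248.    16. ] ell c [ 524.8 -248.2   16. ]
```

Cap at (525,-248); dx −3.3, dy +3.1, dz −10.5.

Request:
{"op": "drive_tool", "data": {"rows": "-0.13 0.1 -0.2 0.006 0.008 0;0 0 -0.13 0 0 0;0 0 -0.05 0 0 0;0 0 0 0 0 0"}}

```text
t: 19.8
tcp_pos: [525.5, -249.0, 16.6]
orientation: [0.28, 0.648, -0.28, 0.65]
contact_force: [-0.0, 0.0, 0.3]
finger_gap: 68.2
```

Request:
{"op": "drive_tool", "data": {"rows": "0 0 0 0 0 0;0 0 0 0 0 0;0 0 0 0 0 0;0 0 0 0 0 0;0 0 0 0 0 0;0 0 0 0 0 0", "jaw": 0, "force": 22}}

```text
t: 20.3
tcp_pos: [526.2, -249.4, 18.2]
orientation: [0.28, 0.648, -0.28, 0.651]
contact_force: [0.3, 0.0, -0.5]
finger_gap: 33.6
```

Request:
{"op": "drive_tool", "data": {"rows": "0 0 0.5 0 0 0;0 0 0.95 0 0 0;0 0.3 0.95 0 0 0.07;0 0.3 0.95 0 0 0.07;0 0.5 0.95 0 0 0.07;0 0.7 0.95 0 0 0.07;0 0.8 0.95 0 0 0.07;0 0.9 0.95 0 0 0.07"}}

```text
t: 20.97
tcp_pos: [516.8, -142.4, 229.2]
orientation: [0.045, 0.712, -0.049, 0.699]
contact_force: [0.7, 1.2, -0.9]
finger_gap: 33.6
```

Request:
{"op": "drive_tool", "data": {"rows": "0 0.95 0.4 0 0 0.05;0.05 0.95 0 0 0 0;0.05 0.95 0 0 0 0;0.05 0.95 0 0 0 0;0.05 0.95 0 0 0 0;0.05 0.95 0 0 0 0;0.05 0.95 0 0 0 0;0.05 0.95 0 0 0 0"}}

```text
t: 21.63
tcp_pos: [529.6, 94.9, 251.4]
orientation: [0.015, 0.707, -0.02, 0.707]
contact_force: [-0.9, -0.9, -1.3]
finger_gap: 33.9
```

Run:
```python
from h import *
st()
```

```text
t 21.6 tcp [529.6  94.9 251.4] X [ 0.    -0.008 -1.   ] Y [ 0.05   0.999 -0.008] yawY 87.2 F [-0.9 -0.9 -1.3] gap 33.9 q [ 0.18  0.31  0.15  1.41 -0.01  0.23]
```

Request:
{"op": "drive_tool", "data": {"rows": "0.25 0.9 -0.2 0.005 0 0;0.25 0.9 -0.2 0 0 0;0.25 0.9 -0.2 0 0 0;0.25 0.9 -0.2 0 0 0;0.25 0.6 -0.3 0 0 0;0 0 -0.5 0 0 0;0 0 0 0 0 0;0 0 0 0 0 0"}}

```text
t: 22.3
tcp_pos: [566.0, 235.5, 199.1]
orientation: [0.014, 0.708, -0.013, 0.706]
contact_force: [0.6, -1.2, 0.3]
finger_gap: 33.3
```

Run:
```python
from h import *
st()
```

```text
t 22.3 tcp [566.  235.5 199.1] X [-0.002  0.001 -1.   ] Y [0.039 0.999 0.001] yawY 87.8 F [ 0.6 -1.2  0.3] gap 33.3 q [0.39 0.48 0.27 1.36 0.   0.43]
```

Request:
{"op": "drive_tool", "data": {"rows": "0 -0.28 -0.3 0 0 0;0 0 -0.4 0 0 0;0 0 -0.4 0 0 0;0 0 -0.2 0 0 0;0 0 0 0 0 0;0 0 0 0 0 0"}}

```text
t: 22.8
tcp_pos: [566.6, 223.7, 163.0]
orientation: [0.016, 0.707, -0.015, 0.707]
contact_force: [-0.9, -0.1, 0.2]
finger_gap: 33.8
```

Run:
```python
from h import *
st()
```

```text
t 22.8 tcp [566.6 223.7 163. ] X [ 0.001  0.002 -1.   ] Y [0.043 0.999 0.002] yawY 87.5 F [-0.9 -0.1  0.2] gap 33.8 q [0.38 0.49 0.19 1.27 0.   0.42]
```

Request:
{"op": "drive_tool", "data": {"rows": "0.04 0.1 -0.3 0 0 0;0 0 -0.25 0 0 0;0 0 -0.15 0 0 0;0 0 0 0 0 0;0 0 0 0 0 0"}}

```text
t: 23.22
tcp_pos: [569.4, 226.9, 143.0]
orientation: [0.017, 0.705, -0.014, 0.709]
contact_force: [-0.3, -0.0, -0.8]
finger_gap: 33.5
```

Request:
{"op": "drive_tool", "data": {"rows": "0 0 -0.12 0 0 0;0 0 -0.1 0 0 0;0 0 0 0 0 0"}}

```text
t: 23.47
tcp_pos: [569.5, 227.1, 136.0]
orientation: [0.017, 0.705, -0.014, 0.709]
contact_force: [0.7, 0.3, -1.5]
finger_gap: 33.6
```

Request:
{"op": "drive_tool", "data": {"rows": "-0.03 0 -0.12 0 0.003 0;0 0 -0.12 0 0 0;0 0 -0.08 0 0 0"}}

```text
t: 23.72
tcp_pos: [569.0, 227.4, 126.3]
orientation: [0.017, 0.706, -0.014, 0.708]
contact_force: [-0.2, -0.5, -1.0]
finger_gap: 33.7
```

Request:
{"op": "drive_tool", "data": {"rows": "-0.02 0 -0.1 0 0 0;0 0 -0.1 0 0 0"}}

```text
t: 23.88
tcp_pos: [569.0, 227.5, 124.5]
orientation: [0.017, 0.705, -0.014, 0.709]
contact_force: [-10.1, -3.7, 24.6]
finger_gap: 33.5
```

Seated (25 N at z 124.5). Open while pressing, then leave.

Request:
{"op": "drive_tool", "data": {"rows": "0 0 -0.1 0 0 0;0 0 -0.1 0 0 0;0 0 -0.06 0 0 0;0 0 -0.03 0 0 0", "jaw": 0.7}}

```text
t: 24.22
tcp_pos: [569.9, 227.8, 119.0]
orientation: [0.018, 0.703, -0.013, 0.711]
contact_force: [-3.2, -0.6, 11.9]
finger_gap: 59.7
```

Request:
{"op": "drive_tool", "data": {"rows": "0 0 0.2 0 0 0;0 0 0.5 0 0 0;-0.1 0 0.8 0 0 0;-0.2 0 0.9 0 0 0;-0.2 0 0.9 0 0 0;0 0 0.6 0 0 0;0 0 0 0 0 0;0 0 0 0 0 0"}}

```text
t: 24.88
tcp_pos: [552.2, 226.9, 236.5]
orientation: [0.017, 0.706, -0.014, 0.708]
contact_force: [-0.2, -0.1, -1.6]
finger_gap: 59.7
```

Run:
```python
from h import *
st()
d=cam('wrist'); save(d,'w15.png'); 
a=rect(d,144,568.5-40,227-40,5,(400,400)); cv2.imwrite('pics/a15.png',a)
g=cv2.cvtColor(a,cv2.COLOR_BGR2GRAY)
for v in (190,210,230,250): print(v,' '.join(map(str,g[v-3:v+4,40:360:6].mean(0).astype(int))))
b=cv2.cvtColor(cv2.imread('pics/m12.png')[:400,:400],cv2.COLOR_BGR2GRAY)
print('ref cart2')
for v in (190,210,230,250): print(v,' '.join(map(str,b[v-3:v+4,40:360:6].mean(0).astype(int))))
```

```text
t 24.9 tcp [552.2 226.9 236.5] X [ 0.003  0.004 -1.   ] Y [0.044 0.999 0.004] yawY 87.5 F [-0.2 -0.1 -1.6] gap 59.7 q [0.39 0.43 0.29 1.42 0.   0.43]
190 215 144 144 118 59 86 84 83 72 52 84 84 84 81 40 36 31 37 39 38 52 86 86 86 88 88 87 84 87 86 86 89 86 88 87 88 56 58 60 58 59 60 69 92 90 87 91 73 91 90 90 94 57 110
210 213 194 131 148 59 61 83 83 77 67 86 83 82 75 37 28 33 28 32 27 57 86 84 87 84 86 84 84 86 85 89 87 86 85 86 78 49 51 55 54 55 60 71 90 89 91 88 74 89 89 91 68 109 133
230 218 137 139 119 142 109 50 87 50 80 82 83 85 70 68 85 83 82 83 83 83 84 83 81 85 82 82 83 85 84 85 84 88 85 86 84 75 76 77 78 76 62 77 87 86 86 84 73 88 88 63 111 132 129
250 215 179 125 131 140 134 144 63 37 74 81 77 80 76 81 82 82 81 82 82 85 81 83 83 82 84 82 84 86 85 80 82 85 83 83 86 85 84 85 84 85 74 81 87 84 85 78 76 64 114 135 134 132 133
ref cart2
190 213 208 226 89 92 133 133 135 115 40 88 86 87 89 53 39 38 44 40 46 53 92 91 91 91 90 88 91 90 93 91 92 92 92 92 93 65 63 59 61 59 65 64 91 90 91 92 70 92 91 91 92 72 103
210 216 212 201 171 63 124 88 86 81 65 85 88 85 81 42 35 35 39 38 38 67 90 88 89 88 91 87 90 90 87 89 92 89 90 90 81 56 60 60 63 62 64 69 94 91 90 90 61 91 90 89 93 61 115
230 217 220 189 142 70 67 85 87 46 82 85 85 86 71 38 27 29 33 30 32 86 88 86 88 86 87 88 88 86 89 87 88 88 87 91 66 52 51 56 54 56 63 75 91 89 88 90 62 92 91 93 70 113 132
250 216 217 224 137 142 113 41 86 33 83 81 83 81 44 88 86 85 86 85 87 85 83 87 86 84 85 84 81 87 86 88 87 89 87 87 84 81 75 77 74 76 58 84 89 86 90 84 73 91 85 51 117 134 129
```

Request:
{"op": "drive_tool", "data": {"rows": "-0.1 -0.97 0 0 0 0;-0.2 -0.97 0 0 0 -0.075;-0.25 -0.97 0 0 0 -0.075;-0.25 -0.97 0 0 0 -0.075;-0.25 -0.97 0 0 0 -0.075;-0.25 -0.97 0 0 0 -0.075;-0.25 -0.97 0 0 0 -0.075;-0.25 -0.97 0 0 0 -0.075", "jaw": 0.8}}

```text
t: 25.6
tcp_pos: [491.3, -8.9, 220.5]
orientation: [0.305, 0.642, -0.306, 0.633]
contact_force: [-0.0, 0.2, 0.5]
finger_gap: 68.0
```

Request:
{"op": "drive_tool", "data": {"rows": "-0.25 -0.97 0 0 0 -0.075;-0.25 -0.97 0 0 0 -0.075;-0.25 -0.97 0 0 0 -0.075;-0.25 -0.97 0 0 0 -0.075;-0.25 -0.97 0 0 0 -0.075;-0.25 -0.97 0 0 0 -0.06;-0.25 -0.97 0 0 0 0;-0.25 -0.97 0 0 0 0"}}

```text
t: 26.27
tcp_pos: [419.6, -251.0, 205.9]
orientation: [-0.511, -0.501, 0.512, -0.475]
contact_force: [0.9, -0.9, 0.1]
finger_gap: 68.3
```

Run:
```python
from h import *
st()
```

```text
t 26.3 tcp [ 419.6 -251.   205.9] X [-0.027  0.025 -0.999] Y [ 0.999 -0.047 -0.028] yawY -2.7 F [ 0.9 -0.9  0.1] gap 68.3 q [-0.54  0.26 -0.04  1.31  0.01  1.07]
```

Request:
{"op": "drive_tool", "data": {"rows": "-0.15 -0.9 -0.1 -0.016 -0.017 -0.02;-0.15 -0.95 -0.2 0 0 0;-0.15 -0.95 -0.3 0 0 0;-0.1 -0.7 -0.4 0 0 0;0 0 -0.3 0 0 0;0 0 0 0 0 0;0 0 0 0 0 0"}}

```text
t: 26.85
tcp_pos: [394.0, -363.9, 152.8]
orientation: [-0.521, -0.482, 0.523, -0.471]
contact_force: [-0.5, 0.6, 0.6]
finger_gap: 68.2
```

Run:
```python
from h import *
d=capfind(397.2,-362.1,f='w16.png')
a=rect(d,37,397.2-40,-362.1-40,5,(400,400)); cv2.imwrite('pics/a16.png',a)
g=cv2.cvtColor(a,cv2.COLOR_BGR2GRAY)
print(g[40:360:9,110:290:9])
```

```text
t 26.9 tcp [ 394.  -363.9  152.8] X [-0.013  0.009 -1.   ] Y [ 0.996 -0.091 -0.014] yawY -5.2 F [-0.5  0.6  0.6] gap 68.2 q [-0.74  0.37 -0.02  1.19 -0.    0.92]
guess px [280. 198.] rad 37 bbox [ 246  164   71   68 3039] ell [281.  197.8] [68.1 70.3]
bbox c [ 398.9 -362.4   16. ] ell c [ 398.4 -362.2   16. ]
[[145 149 146 149 147 147 149 147 147 148 146 144 146 143 144 143 145 146
  146 143]
 [147 146 146 146 147 145 144 147 144 146 148 147 149 147 144 146 145 144
  145 145]
 [146 146 145 147 143 146 147 149 135 122  80  75  80  94  76  77 102 132
  144 146]
 [147 145 144 142 147 136 107  58  81 109 126 125 124 124 125 128 114  99
   78  83]
 [142 144 143 150 115  70 114 124 122 122 123 123 119 124 123 123 124 124
  126 117]
 [146 146 141  95 109 100  98 114 114 112 114 117 124 126 124 124 124 126
  122 123]
 [152 117  77 114 108 115 121 124 124 117 111 103 107 106 106  92  76 104
  127 125]
 [131  85 118 120 117 117 119 121 122 119 120 121 120 119 120 120  99  73
   76  79]
 [ 69 116 116 117 116 114 115 117 116 121 123 120 122 122 122 121  96  75
   77  71]
 [111 117 117 118 117 12
[... 1571 characters left out ...]
  47  47
   45  76]
 [115 119 120 110 115 115 117 115 106  99  87  82  75  55  43  47  47  42
   49  75]
 [ 92 121 120 109 117 115 114 116 117 118 118 119 123  75  77  58  48  46
   54  74]
 [126  95 122 109 115 116 117 115 116 115 114 112 118  74  75  54  45  42
   59  73]
 [141 124  84 120  96  91  89  86  75  70  72  78  86  71  71  49  40  28
   63  71]
 [144 144 131  74 114 120 117 117  78  80  74  79  78  73  66  75  71  74
   71  72]
 [143 145 146 144  85  70 114 121 117 117 117 119 121 115 109 108  98  72
   75  70]
 [146 143 144 146 148 151 109  57  86 108 118 120 117 118 123 121 120  53
   33  41]
 [145 144 146 147 145 145 147 153 140 112  76  52  44  38  34  31  59  90
   91  97]]
```

Request:
{"op": "drive_tool", "data": {"rows": "0.1 0.1 -0.5 -0.006 -0.008 -0.03;0 0.05 -0.8 0 0 0;0 0.05 -0.9 0 0 0;0 0 -0.8 0 0 0;0 0 -0.5 0 0 0;0 0 0 0 0 0;0 0 0 0 0 0"}}

```text
t: 27.48
tcp_pos: [402.1, -350.3, 49.0]
orientation: [0.532, 0.465, -0.53, 0.469]
contact_force: [0.8, -0.8, 0.9]
finger_gap: 68.5
```

Run:
```python
from h import *
d=capfind(398.6,-362.3,f='w17.png')
```

```text
t 27.5 tcp [ 402.1 -350.3   49. ] X [ 0.007 -0.003 -1.   ] Y [ 0.992 -0.128  0.007] yawY -7.3 F [ 0.8 -0.8  0.9] gap 68.5 q [-0.72  0.45 -0.2   0.91  0.    0.98]
guess px [271. 264.] rad 55 bbox [ 218  215  107   96 6744] ell [270.6 262.8] [ 97.7 106.3]
bbox c [ 399.1 -361.8   16. ] ell c [ 398.6 -361.6   16. ]
```

dx −3.3, dy −11.5.

Request:
{"op": "drive_tool", "data": {"rows": "-0.13 -0.4 0 0 0.004 0;0 0 -0.3 0 0 0;0 0 -0.4 0 0 0;0 0 -0.25 0 0 0;0 0 0 0 0 0;0 0 0 0 0 0"}}

```text
t: 28.03
tcp_pos: [402.5, -367.5, 25.7]
orientation: [-0.53, -0.462, 0.531, -0.473]
contact_force: [0.3, 0.8, -0.9]
finger_gap: 68.4
```

Run:
```python
from h import *
d=capfind(398.6,-361.8)
```

```text
t 28.0 tcp [ 402.5 -367.5   25.7] X [ 0.01  -0.012 -1.   ] Y [ 0.992 -0.127  0.012] yawY -7.3 F [ 0.3  0.8 -0.9] gap 68.4 q [-0.74  0.49 -0.2   0.86 -0.    0.96]
guess px [265. 254.] rad 64 bbox [ 204  198  124  112 9189] ell [264.8 253.8] [112.9 125.3]
bbox c [ 398.9 -361.9   16. ] ell c [ 398.3 -361.7   16. ]
```

Request:
{"op": "drive_tool", "data": {"rows": "-0.14 0.19 -0.2 0.006 0.006 0;0 0 -0.1 0 0 0;0 0 -0.05 0 0 0;0 0 0 0 0 0"}}

```text
t: 28.42
tcp_pos: [398.2, -361.6, 15.4]
orientation: [-0.53, -0.466, 0.531, -0.468]
contact_force: [0.5, 0.4, -0.0]
finger_gap: 68.9
```

Request:
{"op": "drive_tool", "data": {"rows": "0 0 0 0 0 0;0 0 0 0 0 0;0 0 0 0 0 0;0 0 0 0 0 0;0 0 0 0 0 0;0 0 0 0 0 0", "jaw": 0, "force": 22}}

```text
t: 28.92
tcp_pos: [398.7, -362.1, 17.4]
orientation: [-0.53, -0.466, 0.531, -0.469]
contact_force: [-0.9, 0.7, -0.7]
finger_gap: 34.1
```

Request:
{"op": "drive_tool", "data": {"rows": "0 0 0.5 0 0 0;0 0 0.95 0 0 0;0 0 0.95 0 0 0.075;0 0.2 0.95 0 0 0.075;0.1 0.4 0.95 0 0 0.075;0.2 0.7 0.95 0 0 0.075;0.2 0.9 0.95 0 0 0.075;0.2 0.95 0.95 0 0 0.075"}}

```text
t: 29.58
tcp_pos: [411.9, -263.7, 229.4]
orientation: [0.326, 0.631, -0.333, 0.621]
contact_force: [1.5, -0.2, -0.9]
finger_gap: 34.1
```

Request:
{"op": "drive_tool", "data": {"rows": "0.25 0.97 0.2 0 0 0.075;0.25 0.97 0.1 0 0 0.075;0.25 0.97 0.1 0 0 0.075;0.25 0.97 0 0 0 0.075;0.25 0.97 0 0 0 0.075;0.25 0.97 0 0 0 0.075;0.25 0.97 0 0 0 0.03;0.25 0.97 0 0 0 0"}}

```text
t: 30.25
tcp_pos: [476.2, -22.3, 250.8]
orientation: [0.058, 0.701, -0.066, 0.707]
contact_force: [0.1, 0.7, -2.1]
finger_gap: 34.1
```

Run:
```python
from h import *
st()
```

```text
t 30.2 tcp [476.2 -22.3 250.8] X [ 0.008 -0.012 -1.   ] Y [ 0.175  0.985 -0.01 ] yawY 79.9 F [ 0.1  0.7 -2.1] gap 34.1 q [-0.04  0.18 -0.02  1.36 -0.01  0.14]
```

Request:
{"op": "drive_tool", "data": {"rows": "0.3 0.97 0 0.008 0.005 0.04;0.3 0.97 0 0 0 0.02;0.3 0.97 0 0 0 0;0.3 0.97 0 0 0 0;0.3 0.97 0 0 0 0;0.3 0.97 0 0 0 0;0.3 0.97 0 0 0 0;0.3 0.97 0 0 0 0"}}

```text
t: 30.92
tcp_pos: [548.1, 223.0, 248.3]
orientation: [0.027, 0.708, -0.027, 0.705]
contact_force: [0.5, -0.2, -1.1]
finger_gap: 34.0
```

Request:
{"op": "drive_tool", "data": {"rows": "0.2 0.9 0 0 0 0;0.2 0.6 0 0 0 0;0 0 -0.3 0 0 0;0 0 -0.4 0 0 0;0 0 0 0 0 0;0 0 0 0 0 0"}}

```text
t: 31.42
tcp_pos: [559.7, 277.5, 220.9]
orientation: [0.023, 0.71, -0.024, 0.704]
contact_force: [0.6, 0.6, -0.1]
finger_gap: 34.1
```

Run:
```python
from h import *
st()
```

```text
t 31.4 tcp [559.7 277.5 220.9] X [-0.008 -0.001 -1.   ] Y [ 0.066  0.998 -0.001] yawY 86.2 F [ 0.6  0.6 -0.1] gap 34.1 q [0.46 0.51 0.37 1.44 0.   0.52]
```

Request:
{"op": "drive_tool", "data": {"rows": "0.23 0.55 0 0 -0.004 0;0.23 0.55 0 0 0 0;0 0 -0.4 0 0 0;0 0 -0.5 0 0 0;0 0 -0.4 0 0 0;0 0 0 0 0 0;0 0 0 0 0 0"}}

```text
t: 32.0
tcp_pos: [574.6, 305.2, 184.1]
orientation: [0.025, 0.707, -0.027, 0.706]
contact_force: [0.4, -0.6, -0.7]
finger_gap: 33.7
```

Request:
{"op": "drive_tool", "data": {"rows": "0 0 0 0 0 0"}}

```text
t: 32.08
tcp_pos: [574.6, 304.5, 184.6]
orientation: [0.026, 0.707, -0.027, 0.706]
contact_force: [-0.9, 0.1, -2.1]
finger_gap: 33.6
```

Request:
{"op": "drive_tool", "data": {"rows": "0 0.17 -0.3 0 0 0;0 0 -0.4 0 0 0;0 0 -0.4 0 0 0;0 0 -0.25 0 0 0;0 0 0 0 0 0;0 0 0 0 0 0"}}

```text
t: 32.58
tcp_pos: [577.2, 310.7, 147.1]
orientation: [0.028, 0.704, -0.026, 0.709]
contact_force: [-0.8, 0.3, 0.0]
finger_gap: 33.9
```

Run:
```python
from h import *
st()
```

```text
t 32.6 tcp [577.2 310.7 147.1] X [ 0.007  0.003 -1.   ] Y [0.077 0.997 0.003] yawY 85.6 F [-0.8  0.3  0. ] gap 33.9 q [ 0.49  0.59  0.31  1.29 -0.    0.57]
```

Request:
{"op": "drive_tool", "data": {"rows": "-0.1 -0.03 -0.15 0 0.005 0;-0.01 0 -0.15 0 0 0;-0.01 0 -0.1 0 0 0;0 0 0 0 0 0"}}

```text
t: 32.92
tcp_pos: [574.1, 310.4, 136.0]
orientation: [0.029, 0.706, -0.026, 0.707]
contact_force: [-0.2, 0.2, -0.9]
finger_gap: 34.0
```

Request:
{"op": "drive_tool", "data": {"rows": "0 0 -0.12 0 0 0;0 0 -0.08 0 0 0;0 0 0 0 0 0"}}

```text
t: 33.17
tcp_pos: [574.4, 310.6, 129.9]
orientation: [0.029, 0.706, -0.025, 0.707]
contact_force: [0.6, -0.0, -1.2]
finger_gap: 33.9
```

Request:
{"op": "drive_tool", "data": {"rows": "0 0 -0.12 0 0 0;0 0 -0.08 0 0 0"}}

```text
t: 33.33
tcp_pos: [574.8, 310.8, 124.0]
orientation: [0.029, 0.705, -0.025, 0.708]
contact_force: [-0.5, 0.1, -0.3]
finger_gap: 33.9
```

Request:
{"op": "drive_tool", "data": {"rows": "-0.02 0 -0.12 0 0 0;0 0 -0.1 0 0 0"}}

```text
t: 33.5
tcp_pos: [575.1, 310.8, 123.5]
orientation: [0.03, 0.704, -0.025, 0.709]
contact_force: [-5.5, -2.4, 13.8]
finger_gap: 34.2
```

Request:
{"op": "drive_tool", "data": {"rows": "0 0 -0.12 0 0 0;0 0 -0.1 0 0 0"}}

```text
t: 33.67
tcp_pos: [575.1, 310.8, 123.6]
orientation: [0.031, 0.702, -0.024, 0.711]
contact_force: [-3.4, -1.5, 9.9]
finger_gap: 34.1
```

Request:
{"op": "drive_tool", "data": {"rows": "0 0 -0.1 0 0 0;0 0 -0.1 0 0 0;0 0 -0.06 0 0 0;0 0 -0.03 0 0 0", "jaw": 0.7}}

```text
t: 34.0
tcp_pos: [575.7, 311.8, 119.3]
orientation: [0.032, 0.7, -0.023, 0.713]
contact_force: [-3.7, -2.2, 8.2]
finger_gap: 59.6
```

Request:
{"op": "drive_tool", "data": {"rows": "0 0 0.2 0 0 0;0 0 0.5 0 0 0;-0.1 0 0.8 0 0 0;-0.2 0 0.9 0 0 0;-0.2 0 0.9 0 0 0;0 0 0.6 0 0 0;0 0 0 0 0 0;0 0 0 0 0 0"}}

```text
t: 34.67
tcp_pos: [559.0, 310.7, 235.7]
orientation: [0.031, 0.702, -0.024, 0.711]
contact_force: [0.3, -0.3, -0.4]
finger_gap: 59.7
```

Run:
```python
from h import *
st()
d=cam('wrist'); save(d,'w18.png'); S=5
for c in [(574.5,310),(568.5,227)]:
    a=rect(d,144,c[0]-40,c[1]-40,5,(400,400)); cv2.imwrite('pics/a18_%d.png'%c[1],a)
    g=cv2.cvtColor(a,cv2.COLOR_BGR2GRAY)
    for v in (190,210,230): print(v,' '.join(map(str,g[v-3:v+4,40:360:6].mean(0).astype(int))))
# z-plane coverage: disc fit at z=124
g=cv2.cvtColor(rect(d,124,574.5-45,310-45,5,(450,450)),cv2.COLOR_BGR2GRAY)
e=cv2.fitEllipse(cv2.convexHull(max(cv2.findContours((g<105).astype(np.uint8),cv2.RETR_EXTERNAL,cv2.CHAIN_APPROX_NONE)[0],key=cv2.contourArea))); print(e)
```

```text
t 34.7 tcp [559.  310.7 235.7] X [ 0.012  0.009 -1.   ] Y [0.077 0.997 0.009] yawY 85.6 F [ 0.3 -0.3 -0.4] gap 59.7 q [0.51 0.52 0.42 1.46 0.   0.58]
190 137 138 129 129 47 81 80 82 78 46 82 79 81 78 43 33 30 36 35 33 36 84 83 82 83 84 84 84 85 85 84 83 84 85 86 87 61 56 56 57 57 60 64 88 88 87 93 75 92 89 90 91 71 106
210 132 133 125 136 50 66 81 80 70 64 82 79 79 73 34 26 27 28 29 24 48 82 81 82 82 84 80 80 79 79 84 81 82 83 81 83 51 53 54 55 57 60 68 88 86 85 87 66 88 88 89 88 66 127
230 134 136 136 138 132 66 61 84 51 70 80 78 79 66 41 73 70 66 62 58 69 82 79 80 79 80 77 82 79 80 81 82 82 80 80 75 55 55 52 53 56 60 66 88 86 83 84 57 86 89 74 71 126 127
190 21 24 16 26 91 130 132 136 211 126 115 120 119 116 38 34 32 33 32 35 21 10 26 24 27 19 97 125 121 120 123 122 121 123 122 121 122 121 122 124 126 75 12 79 79 77 85 49 10 18 13 10 58 80
210 98 115 131 129 127 128 125 152 205 139 115 120 121 113 28 29 37 34 36 38 17 16 25 23 25 12 126 122 120 118 122 121 122 120 122 120 120 119 123 123 130 59 34 82 78 79 81 48 20 12 17 15 81 78
230 127 128 129 127 126 157 178 201 204 129 118 120 120 101 28 31 34 42 68 76 79 72 127 123 124 121 121 121 120 121 121 121 122 121 121 122 122 121 122 122 123 101 82 75 78 78 76 28 16 18 25 34 75 80
((231.70376586914062, 235.38136291503906), (329.6430969238281, 332.8542175292969), 0.4347538352012634)
```

Run:
```python
from h import *
d=cam('top')
for n,u,v,z in [('hinge L',203,228,160),('hinge R',560,287,160),('edge L',68,108,298),('edge R',640,193,298),('frame bot R',642,292,162)]: print(n,px(d,95+u/4.282,105+v/4.286,z).round(1))
```

```text
hinge L [637.2 308.8 160. ]
hinge R [618.4  48.3 160. ]
edge L [667.2 362.8 298. ]
edge R [645.6 -15.  298. ]
frame bot R [619.8 -10.5 162. ]
```

Request:
{"op": "drive_tool", "data": {"rows": "-0.2 -0.5 0.6 -0.006 0.008 0;0 -0.9 0.6 0 0 0;0 -0.95 0.6 0 0 0;0 -0.95 0.6 0 0 0;0 -0.95 0.5 0 0 0;0 -0.95 0.4 0 0 0;0 -0.95 0 0 0 0;0.3 -0.8 0 0 0 0", "jaw": 0}}

```text
t: 35.43
tcp_pos: [554.5, 97.5, 318.1]
orientation: [0.018, 0.718, -0.028, 0.696]
contact_force: [1.2, -0.4, 0.2]
finger_gap: -0.2
```

Request:
{"op": "drive_tool", "data": {"rows": "0.7 -0.1 0.2 0 0 0;0.8 0 0.2 0 0 0;0.8 0 0.1 0 0 0;0.8 0 0.1 0 0 0;0.8 0 0 0 0 0;0.3 0 0 0 0 0;0 0 0 0 0 0"}}

```text
t: 36.02
tcp_pos: [683.1, 83.8, 321.6]
orientation: [0.021, 0.725, -0.035, 0.687]
contact_force: [0.7, -0.3, 0.2]
finger_gap: 0.1
```

Run:
```python
from h import *
st()
```

```text
t 36.0 tcp [683.1  83.8 321.6] X [-0.054 -0.018 -0.998] Y [ 0.078  0.997 -0.022] yawY 85.5 F [ 0.7 -0.3  0.2] gap 0.1 q [ 0.13  0.76  1.08  1.94 -0.01  0.21]
```

Request:
{"op": "drive_tool", "data": {"rows": "0 0.1 -0.6 0 0 0;0 0 -0.6 0 0 0;0 0 -0.5 0 0 0;0 0 -0.3 0 0 0;0 0 0 0 0 0"}}

```text
t: 36.43
tcp_pos: [680.7, 86.2, 248.1]
orientation: [0.02, 0.73, -0.036, 0.682]
contact_force: [0.6, -0.3, -0.2]
finger_gap: -0.1
```

Request:
{"op": "drive_tool", "data": {"rows": "-0.4 0 0.1 0 0 0;-0.5 0 0.1 0 0 0;-0.5 0 0.1 0 0 0;-0.5 0 0.05 0 0 0;-0.5 0 0 0 0 0;-0.5 0 -0.05 0 0 0"}}

```text
t: 36.93
tcp_pos: [594.3, 86.6, 250.5]
orientation: [0.02, 0.729, -0.036, 0.684]
contact_force: [5.0, 0.5, -2.0]
finger_gap: 0.3
```

Run:
```python
from h import *
st()
```

```text
t 36.9 tcp [594.3  86.6 250.5] X [-0.064 -0.019 -0.998] Y [ 0.079  0.997 -0.025] yawY 85.5 F [ 5.   0.5 -2. ] gap 0.3 q [ 0.15  0.5   0.43  1.57 -0.01  0.23]
```

Request:
{"op": "drive_tool", "data": {"rows": "-0.5 0 -0.2 0 0 0;-0.4 0 -0.25 0 0 0;-0.3 0 -0.35 0 0 0;-0.25 0 -0.35 0 0 0;-0.2 0 -0.4 0 0 0;-0.15 0 -0.4 0 0 0"}}

```text
t: 37.43
tcp_pos: [541.9, 88.8, 201.6]
orientation: [0.023, 0.718, -0.033, 0.695]
contact_force: [-2.1, 0.9, 6.9]
finger_gap: -0.0
```

Request:
{"op": "drive_tool", "data": {"rows": "-0.15 0 -0.3 0 0 0;-0.12 0 -0.3 0 0 0;-0.08 0 -0.3 0 0 0;-0.05 0 -0.2 0 0 0"}}

```text
t: 37.77
tcp_pos: [533.2, 89.4, 174.7]
orientation: [0.024, 0.711, -0.032, 0.702]
contact_force: [-2.8, -1.0, 21.4]
finger_gap: 0.1
```

Request:
{"op": "drive_tool", "data": {"rows": "0 0 -0.15 0 0 0;0 0 -0.15 0 0 0"}}

```text
t: 37.93
tcp_pos: [533.1, 89.5, 173.8]
orientation: [0.024, 0.708, -0.031, 0.705]
contact_force: [-7.7, -1.2, 26.0]
finger_gap: 0.3
```

Request:
{"op": "drive_tool", "data": {"rows": "0 0 0 0 0 0;0 0 0 0 0 0;0 0 0 0 0 0"}}

```text
t: 38.18
tcp_pos: [534.0, 89.4, 180.2]
orientation: [0.024, 0.704, -0.031, 0.709]
contact_force: [0.2, -0.4, 3.8]
finger_gap: -0.0
```

Run:
```python
from h import *
st()
e=cam('side'); save(e,'s20.png')
q=cv2.imread('pics/s20.png')[190:400,130:410]
cv2.imwrite('pics/m20.png',cv2.resize(q,(800,600),interpolation=cv2.INTER_CUBIC))
```

```text
t 38.2 tcp [534.   89.4 180.2] X [ 0.006 -0.009 -1.   ] Y [ 0.078  0.997 -0.008] yawY 85.5 F [ 0.2 -0.4  3.8] gap -0.0 q [ 0.17  0.35  0.01  1.24 -0.01  0.25]
```

View pics/m20.png

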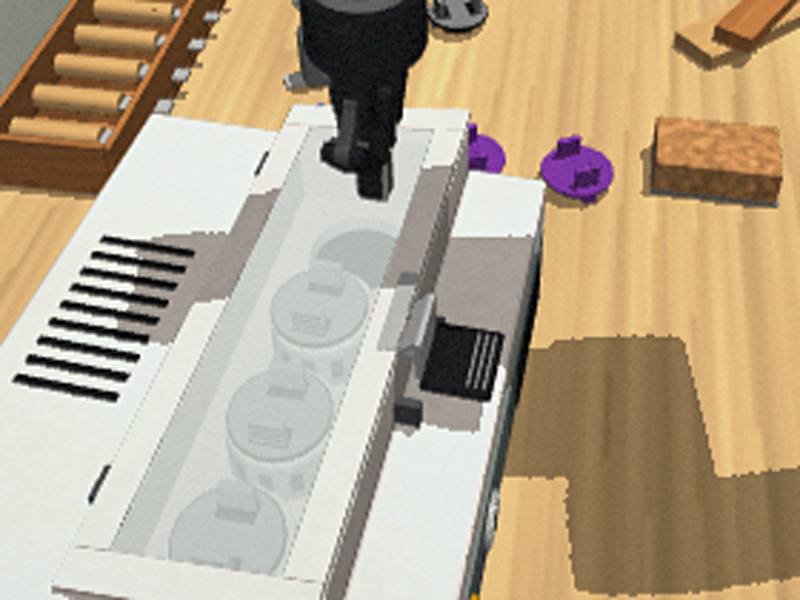

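Request:
{"op": "drive_tool", "data": {"rows": "-0.3 0 0.05 0 0 0;-0.3 0 0 0 0 0;0 0 -0.15 0 0 0;0 0 -0.15 0 0 0;0 0 -0.15 0 0 0;0 0 -0.15 0 0 0"}}

```text
t: 38.73
tcp_pos: [515.6, 89.8, 170.5]
orientation: [0.025, 0.7, -0.03, 0.713]
contact_force: [0.9, -0.7, 6.6]
finger_gap: 0.2
```

Request:
{"op": "drive_tool", "data": {"rows": "0 0 -0.2 0 0 0;0 0 -0.2 0 0 0;0 0 -0.2 0 0 0"}}

```text
t: 38.98
tcp_pos: [515.3, 89.9, 162.2]
orientation: [0.025, 0.697, -0.029, 0.716]
contact_force: [-17.9, -3.6, 58.1]
finger_gap: 0.1
```

Request:
{"op": "drive_tool", "data": {"rows": "0 0 0.3 0 0 0;0 0 0.5 0 0 0;-0.5 0 0.8 0 0 0;-0.7 0 0.9 0 0 0;-0.8 0 0.7 0 0 0;-0.8 0 0 0 0 0;-0.8 0 0 0 0 0;-0.8 0 0 0 0 0"}}

```text
t: 39.65
tcp_pos: [370.2, 89.1, 254.4]
orientation: [0.025, 0.705, -0.03, 0.708]
contact_force: [0.5, -0.1, -0.2]
finger_gap: -0.3
```

Request:
{"op": "drive_tool", "data": {"rows": "-0.8 0 0 0 0 0;-0.5 0 0 0 0 0;0 0 0 0 0 0;0 0 0 0 0 0;0 0 0 0 0 0;0 0 0 0 0 0;0 0 0 0 0 0"}}

```text
t: 40.23
tcp_pos: [318.3, 87.5, 247.0]
orientation: [0.022, 0.712, -0.031, 0.701]
contact_force: [1.1, -0.1, -0.2]
finger_gap: 0.2
```

Run:
```python
from h import *
st()
d=cam('top'); save(d,'t21.png'); a=cv2.imread('pics/t21.png').astype(int); b=cv2.imread('pics/top0.png').astype(int); c=cv2.imread('pics/t12.png').astype(int)
# hatch back-swung region (visible only when open) and hatch front strip
for n,(y0,y1,x0,x1) in {'open-hatch area':(130,170,115,250),'hatch front frame':(200,215,120,160),'right frame':(180,215,235,250)}.items():
    print(n,'vs shut at start',abs(a-b)[y0:y1,x0:x1].mean().round(1),'vs open',abs(a-c)[y0:y1,x0:x1].mean().round(1))
e=cam('side'); save(e,'s21.png'); a=cv2.imread('pics/s21.png').astype(int); b=cv2.imread('pics/side0.png').astype(int); c=cv2.imread('pics/s20.png').astype(int)
# hatch edges: sub-pixel shift against start picture
for n,(y0,y1,x0,x1) in {'hatch right/front corner':(225,300,225,330),'hook':(290,335,265,310)}.items():
    f=lambda t:cv2.cvtColor(t[y0:y1,x0:x1].astype(np.uint8),cv2.COLOR_BGR2GRAY).astype(np.float32)
    print(n,'start-now',abs(a-b)[y0:y1,x0:x1].mean().round(1),cv2.phaseCorrelate(f(b),f(a)),'start-ajar',abs(c-b)[y0:y1,x0:x1].mean().round(1))
```

```text
t 40.2 tcp [318.3  87.5 247. ] X [-0.015 -0.011 -1.   ] Y [ 0.075  0.997 -0.012] yawY 85.7 F [ 1.1 -0.1 -0.2] gap 0.2 q [ 0.27 -0.09 -0.32  1.36 -0.01  0.35]
open-hatch area vs shut at start 2.4 vs open 38.3
hatch front frame vs shut at start 2.2 vs open 19.0
right frame vs shut at start 2.4 vs open 6.9
hatch right/front corner start-now 15.0 ((0.0021180257865651697, 0.5146406912730725), 0.7908095034846553) start-ajar 38.7
hook start-now 25.1 ((0.3908762808687172, 0.5072142090278255), 0.8477707904062154) start-ajar 27.0
```

```bash
python3 -c "
from h import *
st(); print(r.finish_job())"
```

```text
t 40.3 tcp [318.4  87.6 247. ] X [-0.015 -0.011 -1.   ] Y [ 0.075  0.997 -0.012] yawY 85.7 F [0.1 0.5 0.3] gap -0.4 q [ 0.27 -0.09 -0.32  1.36 -0.01  0.35]
the job is handed in; nothing more can be done
None
```

The job is handed in at about 40 s: the hatch sprang open off the latch paddle, all three cartridges are capped, and the hatch is shut again. Bay 1 was empty, so bays 2, 3 and 4 each got one grey cap. The fourth grey cap and the purple and blue look-alikes were left where they lay.

**Caps:** The first cap, in bay 2, was let go slightly raised, and its tabs stood only about 39 mm apart. I pinched it again, pressed it down and released it under load. After that all three measured about 45.6–45.8 mm across the tabs against the 46 mm expected, with the discs down on the rims.

**Hatch:** The latch needed more push than described: 26 N at first without latching, then 58 N against the stop when I pressed nearer the front edge. After the arm withdrew, the hatch stayed down for over a second. The top camera matches the shut start picture to within noise.

**Where checks disagreed:**
- The top and side cameras placed the cartridge mouths 3 to 7 mm away from the wrist camera's estimate. I used the wrist camera, and all three caps went in without resistance.
- The side view of the shut hatch is about half a pixel off the start picture, roughly 1 mm, and I did not trace why.
- I did not look at the caps again through the pane after shutting it.

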